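Clamp an abrasive ring in the sprung bayonet holder

TASK

Build up the clamping holder on its spindle: first the brown abrasive ring flat on the sprung table, then the brass clamp ring on it, and last the aluminium bayonet cap. Slip the cap's slot over the spindle's cross pin, press it down against the spring, turn it clockwise to its stop and let it rise until the pin sits in its groove, locked and level. Use no more than about 20 N on the parts, never jam or ram them, and leave the other things on the worktop where they are.

Things in the scene. Friction and masses are not known exactly. Their poses are not given: they have to be found in the camera images.
- holder: Fixed holder: grey plate 96 x 96 x 10 mm with a sprung table and a stepped upright steel spindle that does not turn. Origin: centre of the plate's underside, on the spindle axis; z up, x and y along the plate's sides. Spindle: boss 30 mm diameter up to 41 mm above the origin (2 mm top chamfer), then neck 14 mm diameter up to 69 mm, then a cone to 75 mm.
- table_mid (a point): Centre of the top of the holder's unloaded table, 24 mm above the holder's origin: a steel ring 62 mm across, around the boss. It can be pushed straight down 9 mm against a spring (6 N to start it, then 1 N more per mm; the weight of the parts, about 2.5 N, does not move it).
- pin_mid (a point): Middle of the brass cross pin, 61.5 mm above the holder's origin, on the axis. The pin is 5 mm thick, level, and sticks out 14 mm to each side of the axis. It lies somewhere from 0.25 to 1.35 rad counter-clockwise (from above) of the holder's x axis; neither this point's nor the holder's orientation tells which: see it or find it by feel.
- abrasive_ring: Reddish brown abrasive ring, 50 mm outside, bore 32 mm, 12 mm thick, 60 g, lying flat. Origin: centre of its underside; z up. It belongs lowest, on the table around the boss: origin then 24 mm above the holder's.
- clamp_ring: Brass clamp ring, 50 mm outside, bore 32 mm, 14 mm thick, about 100 g, lying flat. Origin: centre of its underside; z up. It belongs on the abrasive ring, around the boss: origin then 36 mm above the holder's, top at 50 mm, 9 mm above the boss.
- cap: Aluminium bayonet cap, 50 mm outside, 14 mm thick, about 90 g, right way up. Origin: centre of its underside; z up. Through its middle go a 17 mm bore for the neck and a slot 8 mm wide, 31 mm long along the cap's x axis for the pin (chamfered 1.5 mm below), with a red block on the rim at each end. With the slot across the pin it sits on the pin, underside 64 mm above the holder's origin.
- cap_top (a point): Centre of the cap's top, 14 mm above its underside. A groove 9 mm wide, 2.5 mm deep crosses the top, 65 degrees counter-clockwise (from above) from the slot; past it two segments stand 4 mm higher and stop the pin. Pin in slot, at rest on the clamp ring: cap's underside 50 mm above the holder's origin. Locked in the groove: 47.5 mm. On the plain top beside it: 45 mm, not locked.
- cap_foot (a point): Centre of the cap's underside. To lock: pin in slot, press the cap 5 to 9 mm down from its rest at 50 mm (6.5 mm is right; at 9 mm it meets the boss, hard) so that its top passes under the pin, turn it clockwise (from above) 65 degrees to the stop, let it rise: the spring lifts the groove on to the pin.
- loupe: Bystander: black loupe, 37 mm across, 42 mm tall, loose. Origin: centre of its underside.
- dial_gauge: Bystander: dial gauge with a white face, 110 x 70 x 19 mm, lying loose. Origin: centre of its underside.
- stopwatch: Bystander: white stopwatch, 65 x 58 x 14 mm, lying loose. Origin: centre of its underside.
Not all that is in view belongs to the job. Several things have the shape of the clamp_ring; the one meant has the colours described above. Of the things shaped like the abrasive_ring, the brown one is meant.

How it is judged:
By the outcome, as a careful person would: the job done as asked, in the order asked, and still so for the second after the job is handed in, with the robot touching nothing.
It also fails if it takes over 72 s, if anything falls off the work surface, if the arm or the gripper's body presses on something with over 40 N, if the wrist force passes 120 N, or if a joint passes its speed limit or range.

ROBOT

A 7-joint arm with a two-finger parallel gripper is mounted at the origin on a cart in front of the work surface, level with it; the furniture and walls round the work are solid. World frame = base frame: x ahead of the robot, y to its left, z up, the work surface at z = 0. Lengths are in m, angles in rad, forces in N, time in s.
With the tool pointing down it reaches from about 0.4 to 0.85 m from the base axis. Payload 10.4 kg.
Tool frame: the origin (TCP) lies midway between the tips of the shut fingers; the grasp point (between the pads) lies 19 mm behind it; z points along the fingers, y is the line along which they close (so a half turn about z gives the same grasp; the last joint's range is limited). The gripper opens to 87 mm and grips with 3 to 60 N. Pads are 19 mm wide; open, the fingers measure 117 mm over their backs; the gripper's body (75 mm by 190 mm) begins 51 mm behind the grasp point.
Start: joints at [-1.318, 0.332, -0.065, 1.46, 0.022, 1.35, -0.088], TCP at [0.17, 0.601, 0.223] pointing down, gripper open.
Joint ranges: [-2.6, 2.6], [-0.5, 2.12], [-1.47, 1.34], [0.16, 2.42], [-1.27, 4.41], [0.06, 2.06], [-2.6, 2.6]. Speed limits (rad/s): [2.22, 2.22, 2.79, 2.79, 3.14, 3.14, 3.14].

INTERFACE

Orientations are given as a unit quaternion [x, y, z, w].
In Python, from bench import sensors, eyes, order gives the robot as it stands.
- The arm moves only by the tool arm_command, never from a script. Its argument "steps" is a list of rows, each an object with "rot": the turn, a rotation vector about the world's x, y, z in degrees, a list of three; "slide": the shift along the world's x, y, z in m, a list of three; "grip": the opening, from 0 (shut) to 1 (fully open). A call has exactly 8 rows; each row shifts and turns the commanded pose from where the row before left it; what a row does not reach is not made up. A row lasts 1/8 s, in which the tool goes at most 62.5 mm and 10.7 degrees, less where a joint would pass 70% of its speed; a pose out of reach is approached as far as the arm can. A call with a gripper value outside its range is refused whole. The fingers move at their own pace and stop on an object; "newtons" is the grip in N (left out, the last holds). Time passes only in rows, so rows that do not move let the fingers close, or fill a call up. It gives the time, the measured TCP pose, the force, the opening and the grip force at its end, in the units of the state.
- sensors.read_state(): the state, without advancing time (a new reading comes with each control period).
- eyes.camera(name): name is "scene" or "top" or "wrist"; returns a dict with "pixels" (480x640x3 uint8, red, green, blue), "intrinsics" (3x3 intrinsics, pixels), "k1" (the pictures are not rectified: a ray, as slopes to the right and down, at radius r is drawn at 1 + k1 r^2 times it, then the intrinsics apply), "pose" (4x4, takes a point from camera to world coordinates). Camera axes: x right, y down, z forward; pixel columns grow to the right and rows downward; lengths in m; the calibration is good to about 2 mm. A picture is of the moment at which its call begins. There is no depth.
- order.close_job(): hands the job in; it is judged then, once.
Trained networks look in a picture, given as the dict that the camera call returned (one of the last four; its "shot" number tells which), for a name from the list of things; names that differ only in an ending like _2 or _b are one class to them, and where a whole thing is asked for, a point or a joint stands for the part that bears it (a point fixed in the world has none). Each returns a list of dicts, best first, with "conf" (0 to 1); they miss things now and then, are a little off and sometimes report something else, mostly with a low value. They report only what shows in the picture. A call takes as long as a camera call. They do not tell look-alikes from the thing itself.
- eyes.look_for(name, picture): "bbox" ([left, top, right, bottom] in pixels, round what is visible of it).
The state is a dict: "time": time; "joint_positions": joint angles; "joint_vel": joint speeds; "joint_torque": joint torques, N m; "ee_pos": TCP position; "eef_rot": TCP orientation; "ft_force": force on the tool from outside, world axes, zero at the start; "torque": the same for the moment, N m; "width": finger opening in m; "grip_force": force on a finger pad.
Only numpy, scipy, OpenCV 4.12 (cv2) and the standard library are available. Lean on these libraries where they do the work, as an engineer would, in place of code of your own. Each camera call takes 0.05 s, during which the arm holds its last target. There are 200 camera calls.

## Working session

There is one attempt and no reset: what is moved stays moved. The work goes in short steps, Python scripts to look and compute and a tool call to move; the robot and the scene stay as the last step left them, time stands still between calls to the robot, and variables do not carry over. Pictures are saved under pics/ and viewed, at most 10 in all, crops included, and the job is handed in when it is done.

Besides the shell and the picture viewer there is one more tool, called after "Request:" in YAML: its name, and indented under it one key for each argument. arm_command: Moves the arm, as the interface text tells. Its arguments: {"type":"object","properties":{"steps":{"type":"array","items":{"type":"object","properties":{"rot":{"type":"array","items":{"type":"number"}},"slide":{"type":"array","items":{"type":"number"}},"grip":{"type":"number"}}}},"newtons":{"type":"number"}},"required":["steps"]}

```bash
mkdir -p pics; cat > h.py <<'E'
import numpy as np, cv2
from bench import sensors, eyes, order
def ray(p,uv):
    K=np.array(p["intrinsics"]);k=p["k1"];T=np.array(p["pose"])
    d=np.array([(uv[0]-K[0,2])/K[0,0],(uv[1]-K[1,2])/K[1,1]]);u=d.copy()
    for _ in range(20): u=d/(1+k*(u@u))
    return T[:3,3],T[:3,:3]@np.array([u[0],u[1],1])
def onz(p,uv,z):
    o,d=ray(p,uv);return o+d*(z-o[2])/d[2]
def proj(p,X):
    K=np.array(p["intrinsics"]);T=np.array(p["pose"])
    c=T[:3,:3].T@(np.array(X)-T[:3,3]);u=c[:2]/c[2];u=u*(1+p["k1"]*(u@u))
    return np.array([K[0,0]*u[0]+K[0,2],K[1,1]*u[1]+K[1,2]])
def save(p,n): cv2.imwrite(f"pics/{n}.png",p["pixels"][:,:,::-1])
E
python3 - <<'E'
from h import *
s=sensors.read_state();print({k:np.round(v,3).tolist() for k,v in s.items()})
for c in["top","scene"]:
    p=eyes.camera(c);save(p,c+"0");print(c,np.round(p["pose"],3).tolist(),p["k1"],np.array(p["intrinsics"]).tolist())
    for n in["holder","abrasive_ring","clamp_ring","cap","loupe","dial_gauge","stopwatch"]:
        for r in eyes.look_for(n,p)[:5]: 
            b=r["bbox"]; print(n,np.round(b),round(r["conf"],2),np.round(onz(p,[(b[0]+b[2])/2,(b[1]+b[3])/2],.012),3))
E
```

```text
{'time': 0.0, 'joint_positions': [-1.318, 0.333, -0.065, 1.461, 0.022, 1.35, -0.088], 'joint_vel': [0.0, -0.0, -0.0, 0.0, -0.0, 0.001, -0.001], 'joint_torque': [-0.0, -62.325, 0.025, -38.992, -0.061, 0.039, 0.0], 'ee_pos': [0.17, 0.601, 0.222], 'eef_rot': [0.137, 0.991, -0.001, -0.0], 'ft_force': [0.0, 0.256, 0.185], 'torque': [0.034, 0.047, -0.007], 'grip_force': 0.0, 'width': 0.087}
top [[0.015, -0.986, 0.165, 0.379], [-1.0, -0.016, -0.005, -0.058], [0.007, -0.164, -0.986, 1.27], [0.0, 0.0, 0.0, 1.0]] -0.07154178308668321 [[512.2724099773905, 0.0, 315.15848806902966], [0.0, 512.2724099773905, 241.09686933681078], [0.0, 0.0, 1.0]]
holder [258. 240. 295. 283.] 0.9 [0.536 0.031 0.012]
abrasive_ring [376. 235. 395. 255.] 0.63 [ 0.581 -0.241  0.012]
abrasive_ring [413. 236. 438. 256.] 0.47 [ 0.58  -0.341  0.012]
clamp_ring [366. 287. 393. 308.] 0.73 [ 0.452 -0.224  0.012]
clamp_ring [321. 294. 341. 314.] 0.72 [ 0.434 -0.105  0.012]
cap [187. 268. 205. 290.] 0.74 [0.49  0.228 0.012]
loupe [206. 205. 225. 222.] 0.5 [0.655 0.188 0.012]
dial_gauge [258. 170. 295. 211.] 0.59 [0.717 0.035 0.012]
stopwatch [431. 286. 456. 313.] 0.95 [ 0.448 -0.383  0.012]
stopwatch [186. 274. 212. 291.] 0.53 [0.481 0.22  0.012]
scene [[0.865, -0.34, 0.369, 0.145], [-0.501, -0.563, 0.657, -0.796], [-0.016, -0.753, -0.657, 0.817], [0.0, 0.0, 0.0, 1.0]] 0.026529668726357786 [[468.21009112487314, 0.0, 318.02798818403755], [0.0, 468.21009112487314, 237.3571877965778], [0.0, 0.0, 1.0]]
holder [270. 221. 320. 259.] 0.96 [0.539 0.03  0.012]
holder [334. 367. 371. 389.] 0.36 [ 0.446 -0.385  0.012]
abrasive_ring [382. 326. 405. 347.] 0.59 [ 0.573 -0.347  0.012]
abrasive_ring [357. 296. 378. 314.] 0.56 [ 0.577 -0.248  0.012]
clamp_ring [299. 309. 324. 333.] 0.63 [ 0.446 -0.224  0.012]
cap [237. 203. 252. 216.] 0.53 [0.48  0.22  0.012]
loupe [301. 187. 314. 201.] 0.48 [0.668 0.193 0.012]
stopwatch [333. 365. 370. 389.] 0.62 [ 0.445 -0.383  0.012]
```

```bash
python3 - <<'E'
import cv2,numpy as np
a=cv2.imread("pics/top0.png")[150:330,170:470];b=cv2.imread("pics/scene0.png")[170:400,210:430]
a=cv2.resize(a,None,fx=2.66,fy=2.66,interpolation=3);cv2.imwrite("pics/topc.png",a)
cv2.imwrite("pics/scenec.png",cv2.resize(b,None,fx=2.6,fy=2.6,interpolation=3))
E
```

```text
(no output)
```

View pics/topc.png

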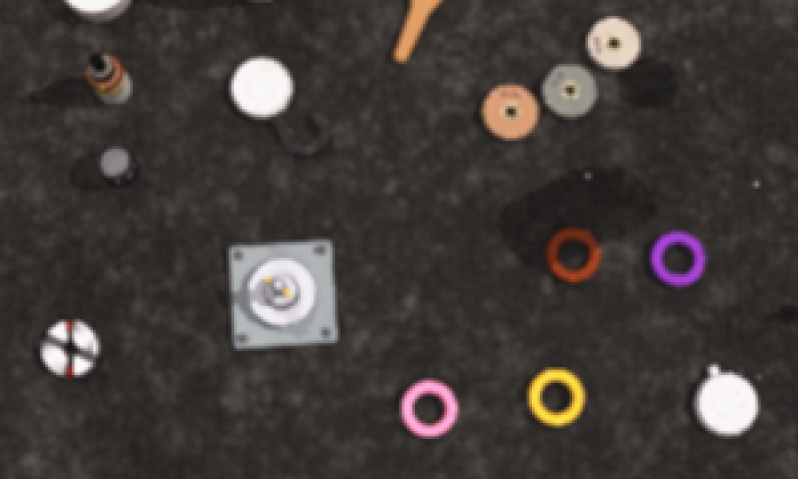

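View pics/scenec.png

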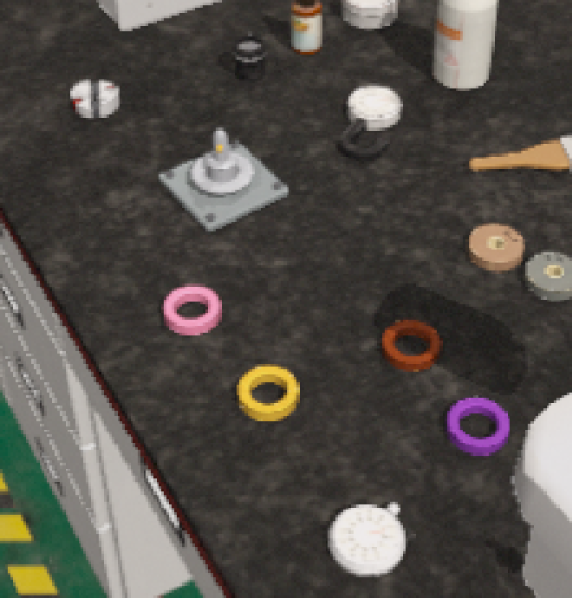

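The top view crop shows the possible abrasive rings: reddish brown at full-image pixel (385,245), purple at (425,246), and discs with small holes near (361,191), (384,183) and (400,166). The possible clamp rings are brass-yellow at (379,298) and pink at (331,304). The cap is at (196,281) with its red blocks up and down, and the holder is at (276,260). By the descriptions I choose brown and yellow. The first move goes over the cap, so the wrist camera can see it.

Request:
arm_command:
  steps:
    - {"slide": [0.035, -0.045, 0.005], "rot": [0, 0, 2], "grip": 1}
    - {"slide": [0.035, -0.045, 0.005], "rot": [0, 0, 2], "grip": 1}
    - {"slide": [0.035, -0.045, 0], "rot": [0, 0, 2], "grip": 1}
    - {"slide": [0.035, -0.045, 0], "rot": [0, 0, 2], "grip": 1}
    - {"slide": [0.035, -0.045, 0], "rot": [0, 0, 2], "grip": 1}
    - {"slide": [0.035, -0.045, 0], "rot": [0, 0, 2], "grip": 1}
    - {"slide": [0.035, -0.045, 0], "rot": [0, 0, 2], "grip": 1}
    - {"slide": [0.035, -0.04, 0], "rot": [0, 0, 1.7], "grip": 1}

```text
time: 1.8
ee_pos: [0.4512, 0.2446, 0.233]
eef_rot: [0.001, 1.0, 0.0, 0.0]
ft_force: [0.3, 0.5, 0.1]
width: 0.087
grip_force: 0.0
```

```bash
python3 - <<'E'
from h import *
p=eyes.camera("wrist");save(p,"w1");s=sensors.read_state()
T=np.array(p["pose"]);print(np.round(T,3).tolist(),s["ee_pos"],s["eef_rot"],s["ft_force"],np.round(s["joint_positions"],2))
for n in["holder","cap"]:
    for r in eyes.look_for(n,p)[:3]:
        b=r["bbox"]; print(n,np.round(b),round(r["conf"],2),np.round(onz(p,[(b[0]+b[2])/2,(b[1]+b[3])/2],.014),3))
E
```

```text
[[0.001, 0.966, 0.26, 0.381], [1.0, -0.001, 0.001, 0.244], [0.001, 0.26, -0.966, 0.395], [0.0, 0.0, 0.0, 1.0]] [0.45573711 0.23802615 0.23305174] [ 3.81351856e-03  9.99991500e-01 -8.52193305e-04  1.31541112e-03] [ 2.83735634 -6.66171871  0.62193468] [-0.8   0.07  0.24  1.75 -0.02  1.32  1.01]
holder [ 62. 243. 165. 313.] 0.82 [0.524 0.036 0.014]
cap [273. 219. 326. 270.] 0.83 [0.488 0.227 0.014]
```

View pics/w1.png

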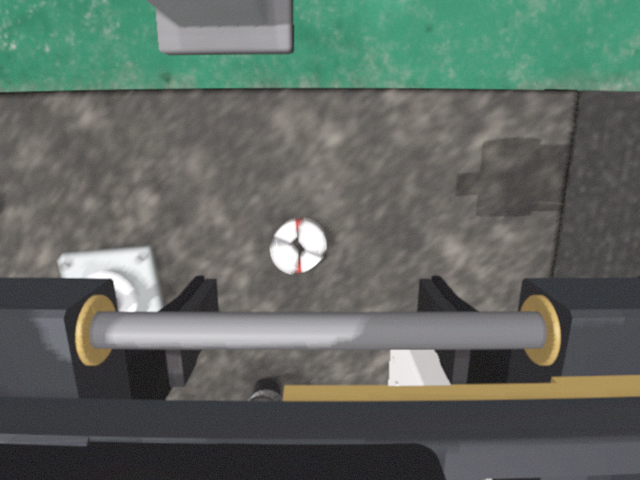

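The wrist view shows the cap at (299,246), with its slot and red blocks along world x, and the holder at lower left, (113,278). Next I look at the holder, stopping long enough for the arm to settle.

Request:
arm_command:
  steps:
    - {"slide": [0.006, -0.045, 0], "grip": 1}
    - {"slide": [0.006, -0.045, 0], "grip": 1}
    - {"slide": [0.006, -0.045, 0], "grip": 1}
    - {"slide": [0.006, -0.045, 0], "grip": 1}
    - {"slide": [0.006, -0.03, 0], "grip": 1}
    - {"slide": [0, 0, 0], "grip": 1}
    - {"slide": [0, 0, 0], "grip": 1}
    - {"slide": [0, 0, 0], "grip": 1}

```text
schema error: expected keys rot, slide, grip
```

```bash
cat >> h.py <<'E'
def st():
    s=sensors.read_state();print(round(s["time"],2),np.round(s["ee_pos"],4),np.round(s["eef_rot"],4),np.round(s["ft_force"],1),round(s["width"],4),round(s["grip_force"],1));return s
E
python3 - <<'E'
from h import *
st();p=eyes.camera("wrist");save(p,"w2");st();np.save("w2.npy",p,allow_pickle=True)
for n in["holder","cap"]:
    for r in eyes.look_for(n,p)[:3]:
        b=r["bbox"]; print(n,np.round(b),round(r["conf"],2),np.round(onz(p,[(b[0]+b[2])/2,(b[1]+b[3])/2],.014),3))
c=proj(p,[.535,.032,.05]);print(c)
x,y=map(int,c);a=p["pixels"][max(0,y-90):y+90,x-110:x+110,::-1];print(max(0,y-90),x-110)
cv2.imwrite("pics/w2c.png",cv2.resize(a,None,fx=3.3,fy=3.3,interpolation=3))
E
```

```text
1.95 [0.4518 0.2438 0.2328] [ 3.6e-03  1.0e+00 -1.0e-04  3.0e-04] [-0.7  1.2  0.5] 0.0867 0.0
2.0 [0.4506 0.2458 0.2327] [ 2.e-03  1.e+00  2.e-04 -0.e+00] [-0.4  0.1  0.2] 0.0872 0.0
holder [ 64. 243. 165. 315.] 0.81 [0.524 0.036 0.014]
cap [276. 218. 327. 269.] 0.88 [0.488 0.227 0.014]
[ 93.48640223 303.27880797]
213 -17Traceback (most recent call last):
  File "<stdin>", line 8, in <module>
cv2.error: OpenCV(4.12.0) /io/opencv/modules/imgproc/src/resize.cpp:4208: error: (-215:Assertion failed) !ssize.empty() in function 'resize'
```

Request:
arm_command:
  steps:
    - {"slide": [0.006, -0.045, 0], "rot": [0, 0, 0], "grip": 1}
    - {"slide": [0.006, -0.045, 0], "rot": [0, 0, 0], "grip": 1}
    - {"slide": [0.006, -0.045, 0], "rot": [0, 0, 0], "grip": 1}
    - {"slide": [0.006, -0.045, 0], "rot": [0, 0, 0], "grip": 1}
    - {"slide": [0.006, -0.036, 0], "rot": [0, 0, 0], "grip": 1}
    - {"slide": [0, 0, 0], "rot": [0, 0, 0], "grip": 1}
    - {"slide": [0, 0, 0], "rot": [0, 0, 0], "grip": 1}
    - {"slide": [0, 0, 0], "rot": [0, 0, 0], "grip": 1}

```text
time: 3.1
ee_pos: [0.48, 0.0321, 0.2325]
eef_rot: [-0.0, 1.0, 0.0, -0.0]
ft_force: [-0.3, 1.1, -0.3]
width: 0.087
grip_force: 0.0
```

```bash

python3 - <<'E'
from h import *
st();p=eyes.camera("wrist");save(p,"w2");st();np.save("w2.npy",p,allow_pickle=True)
for n in["holder","cap"]:
    for r in eyes.look_for(n,p)[:3]:
        b=r["bbox"]; print(n,np.round(b),round(r["conf"],2),np.round(onz(p,[(b[0]+b[2])/2,(b[1]+b[3])/2],.014),3))
c=proj(p,[.535,.032,.05]);print(c)
x,y=map(int,c);y0=max(0,y-90);x0=max(0,x-110);a=p["pixels"][y0:y+90,x0:x+110,::-1];print(y0,x0)
cv2.imwrite("pics/w2c.png",cv2.resize(a,None,fx=3.3,fy=3.3,interpolation=3))
E
```

```text
3.1 [0.48   0.0321 0.2325] [-5.e-04  1.e+00  1.e-04 -1.e-04] [-0.3  1.1 -0.3] 0.087 0.0
3.15 [0.48   0.0318 0.2325] [-3.e-04  1.e+00  1.e-04 -1.e-04] [ 0.2 -0.4 -0.8] 0.0873 0.0
holder [266. 216. 369. 317.] 0.87 [0.54  0.031 0.014]
cap [486. 191. 547. 242.] 0.91 [0.488 0.225 0.014]
[318.09533982 274.40563067]
184 208
```

View pics/w2c.png

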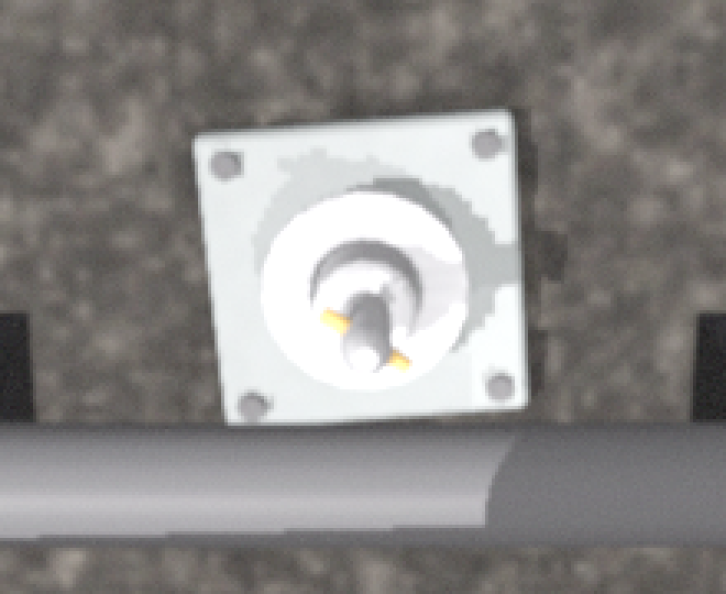

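The crop shows the plate's corners at (197,135), (513,110), (525,407) and (226,424). The table is centred near (364,290), and the brass pin ends are near (325,313) and (408,365).

```bash

python3 - <<'E'
from h import *
p=np.load("w2.npy",allow_pickle=True).item()
f=lambda u,v,z:onz(p,[208+u/3.3,184+v/3.3],z)
C=[f(*c,.010) for c in[(197,135),(513,110),(525,407),(226,424)]]
print(np.round(C,4),np.mean(C,0)); print("table",f(364.5,290,.024))
a,b=f(325,313,.0615),f(408,365,.0615);print("pin",a,b,(a+b)/2,np.linalg.norm(a-b),np.degrees(np.arctan2(*(a-b)[1::-1])))
for i in range(4):
    d=C[i]-C[i-1];print(np.linalg.norm(d),np.degrees(np.arctan2(d[1],d[0])))
# rings via colour in top & scene
for cam in["top","scene"]:
    q=eyes.camera(cam);h=cv2.cvtColor(q["pixels"],cv2.COLOR_RGB2HSV)
    for n,b in[("abr",(370,230,400,260)if cam=="top" else(353,290,382,318)),("brass",(364,285,395,310)if cam=="top" else(297,305,327,335))]:
        s=h[b[1]:b[3],b[0]:b[2]];m=(s[...,1]>120)&(s[...,2]>40)
        v,u=np.nonzero(m);bb=[u.min()+b[0],v.min()+b[1],u.max()+b[0]+1,v.max()+b[1]+1]
        print(cam,n,bb,onz(q,[(bb[0]+bb[2])/2-.5,(bb[1]+bb[3])/2-.5],.006),np.median(h[b[1]:b[3],b[0]:b[2]][m],0),m.sum())
E
```

```text
[[ 0.4983 -0.0174  0.01  ]
 [ 0.4906  0.0762  0.01  ]
 [ 0.5857  0.083   0.01  ]
 [ 0.5917 -0.0111  0.01  ]] [0.54156362 0.03266273 0.01      ]
table [0.54185564 0.03240299 0.024     ]
pin [0.53497222 0.02177681 0.0615    ] [0.54985108 0.04404741 0.0615    ] [0.54241165 0.03291211 0.0615    ] 0.026783585203854113 -123.74664897850377
0.09362816569587362 -176.1849038298961
0.09384506457900953 94.71050325336944
0.09542274394905861 4.076623145930842
0.09426972858485641 -86.38368160971218
top abr [np.int64(375), np.int64(235), np.int64(396), np.int64(257)] [ 0.58151092 -0.23969209  0.006     ] [  7. 197. 106.] 277
top brass [np.int64(368), np.int64(288), np.int64(390), np.int64(310)] [ 0.44911073 -0.22274237  0.006     ] [ 22.  186.  220.5] 320
scene abr [np.int64(357), np.int64(293), np.int64(380), np.int64(313)] [ 0.58419579 -0.23881932  0.006     ] [  9. 199. 112.] 301
scene brass [np.int64(301), np.int64(310), np.int64(325), np.int64(332)] [ 0.4507464  -0.21921505  0.006     ] [ 22. 183. 204.] 361
```

The spindle axis is at about (0.542, 0.033), and the pin lies at 56° in the world frame. The brown ring is next.

Request:
arm_command:
  steps:
    - {"slide": [0.01, -0.05, -0.01], "rot": [0, 0, 0], "grip": 1}
    - {"slide": [0.01, -0.05, -0.01], "rot": [0, 0, 0], "grip": 1}
    - {"slide": [0.01, -0.05, -0.01], "rot": [0, 0, 0], "grip": 1}
    - {"slide": [0.01, -0.05, -0.01], "rot": [0, 0, 0], "grip": 1}
    - {"slide": [0.01, -0.05, -0.01], "rot": [0, 0, 0], "grip": 1}
    - {"slide": [0.005, -0.022, -0.01], "rot": [0, 0, 0], "grip": 1}
    - {"slide": [0, 0, 0], "rot": [0, 0, 0], "grip": 1}
    - {"slide": [0, 0, 0], "rot": [0, 0, 0], "grip": 1}

```text
time: 4.35
ee_pos: [0.5354, -0.2406, 0.1727]
eef_rot: [0.0, 1.0, 0.0, -0.0]
ft_force: [-0.8, -0.2, 0.7]
width: 0.0869
grip_force: 0.0
```

```bash
cat >> h.py <<'E'
def mask(p,hue,X,r=45):
    "colour blob nearest expected X, returns mask"
    h=cv2.cvtColor(p["pixels"],cv2.COLOR_RGB2HSV);s=(abs(h[...,0].astype(int)-hue)<=6)&(h[...,1]>120)&(h[...,2]>35)
    c=proj(p,X);yy,xx=np.mgrid[:480,:640];return s&(np.hypot(xx-c[0],yy-c[1])<r*1.6)
def fitring(p,m,H,x0,z0=0):
    "fit xy of ring (r 25/16, height H, base z0) by silhouette IoU"
    from scipy.optimize import minimize
    a=np.linspace(0,2*np.pi,72)
    def sil(x):
        P=[proj(p,[x[0]+25*.001*np.cos(t),x[1]+.025*np.sin(t),z]) for z in(z0,z0+H) for t in a]
        return cv2.convexHull(np.array(P,np.float32))[:,0]
    M=cv2.convexHull(np.argwhere(m)[:,::-1].astype(np.float32))[:,0]
    def cost(x):
        S=sil(x);i=cv2.intersectConvexConvex(S.astype(np.float32),M)[0];A=cv2.contourArea(S);B=cv2.contourArea(M);return 1-i/(A+B-i)
    r=minimize(cost,x0,method="Nelder-Mead",options=dict(initial_simplex=[x0,[x0[0]+.005,x0[1]],[x0[0],x0[1]+.005]],xatol=1e-5,fatol=1e-5));return r.x,r.fun
E
python3 - <<'E'
from h import *
p=eyes.camera("wrist");s=st()
m=mask(p,8,[.583,-.239,.006]);m=cv2.morphologyEx(m.astype(np.uint8),cv2.MORPH_OPEN,np.ones((3,3)))
print(m.sum(),fitring(p,m,.012,[.583,-.239]))
for r in eyes.look_for("abrasive_ring",p)[:3]: print(np.round(r["bbox"]),r["conf"])
x,y=map(int,proj(p,[.583,-.239,.006]));print(x,y)
a=p["pixels"][y-110:y+110,x-160:x+160,::-1].copy();cv2.imwrite("pics/w3c.png",cv2.resize(a,None,fx=2,fy=2))
E
```

```text
4.4 [ 0.5356 -0.2403  0.1729] [1.e-04 1.e+00 3.e-04 2.e-04] [ 0.6 -1.   0.8] 0.0871 0.0
1776 (array([ 0.58391407, -0.23950115]), np.float64(0.05260373253981532))
[176. 243. 236. 294.] 0.92
[290. 244. 349. 307.] 0.58
320 272
```

View pics/w3c.png

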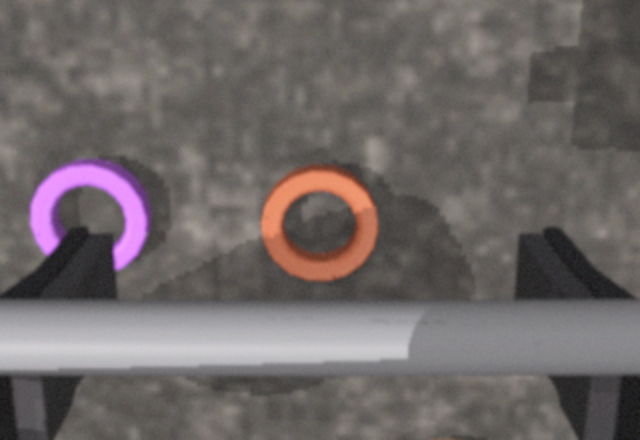

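The brown ring is centred in the crop at (320,222), with purple to its left. The fit gives (0.584, -0.2395). I descend and grip it.

Request:
arm_command:
  newtons: 15
  steps:
    - {"slide": [0.024, 0.0005, -0.045], "rot": [0, 0, 0], "grip": 1}
    - {"slide": [0.0245, 0.0005, -0.045], "rot": [0, 0, 0], "grip": 1}
    - {"slide": [0, 0, -0.04], "rot": [0, 0, 0], "grip": 1}
    - {"slide": [0, 0, -0.026], "rot": [0, 0, 0], "grip": 1}
    - {"slide": [0, 0, -0.012], "rot": [0, 0, 0], "grip": 1}
    - {"slide": [0, 0, 0], "rot": [0, 0, 0], "grip": 0.4}
    - {"slide": [0, 0, 0], "rot": [0, 0, 0], "grip": 0.4}
    - {"slide": [0, 0, 0], "rot": [0, 0, 0], "grip": 0.4}

```text
time: 5.45
ee_pos: [0.5844, -0.2407, 0.0058]
eef_rot: [0.001, 1.0, -0.0, 0.001]
ft_force: [-0.2, -0.2, 0.5]
width: 0.0649
grip_force: 0.0
```

Request:
arm_command:
  newtons: 15
  steps:
    - {"slide": [0, 0, 0], "rot": [0, 0, 0], "grip": 0.4}
    - {"slide": [0, 0, 0], "rot": [0, 0, 0], "grip": 0.4}
    - {"slide": [0, 0, 0], "rot": [0, 0, 0], "grip": 0.4}
    - {"slide": [0, 0, 0], "rot": [0, 0, 0], "grip": 0.4}
    - {"slide": [0, 0, 0.02], "rot": [0, 0, 0], "grip": 0.4}
    - {"slide": [0, 0, 0.04], "rot": [0, 0, 0], "grip": 0.4}
    - {"slide": [-0.007, 0.03, 0.04], "rot": [0, 0, 0], "grip": 0.4}
    - {"slide": [-0.008, 0.045, 0.005], "rot": [0, 0, 0], "grip": 0.4}

```text
time: 6.45
ee_pos: [0.5698, -0.1673, 0.1136]
eef_rot: [0.003, 1.0, -0.001, 0.003]
ft_force: [0.8, 0.3, -0.8]
width: 0.0482
grip_force: 15.0
```

Request:
arm_command:
  steps:
    - {"slide": [-0.008, 0.05, 0], "rot": [0, 0, 0], "grip": 0.4}
    - {"slide": [-0.008, 0.05, 0], "rot": [0, 0, 0], "grip": 0.4}
    - {"slide": [-0.008, 0.05, 0], "rot": [0, 0, 0], "grip": 0.4}
    - {"slide": [-0.003, 0.03, 0], "rot": [0, 0, 0], "grip": 0.4}
    - {"slide": [0, 0.015, 0], "rot": [0, 0, 0], "grip": 0.4}
    - {"slide": [0, 0, 0], "rot": [0, 0, 0], "grip": 0.4}
    - {"slide": [0, 0, 0], "rot": [0, 0, 0], "grip": 0.4}
    - {"slide": [0, 0, 0], "rot": [0, 0, 0], "grip": 0.4}

```text
time: 7.45
ee_pos: [0.5418, 0.0278, 0.1096]
eef_rot: [0.002, 1.0, -0.0, 0.0]
ft_force: [-0.7, 0.1, -0.3]
width: 0.0479
grip_force: 15.0
```

```bash
python3 - <<'E'
from h import *
p=eyes.camera("wrist");s=st();e=s["ee_pos"]
np.save("w4.npy",p,allow_pickle=True)
cv2.imwrite("pics/w4.png",p["pixels"][140:400,140:500,::-1].repeat(2,0).repeat(2,1))
E
```

```text
7.5 [0.5418 0.0281 0.1096] [ 1.8e-03  1.0e+00 -2.0e-04 -0.0e+00] [ 1.1 -0.4 -0.1] 0.048 15.0
```

View pics/w4.png

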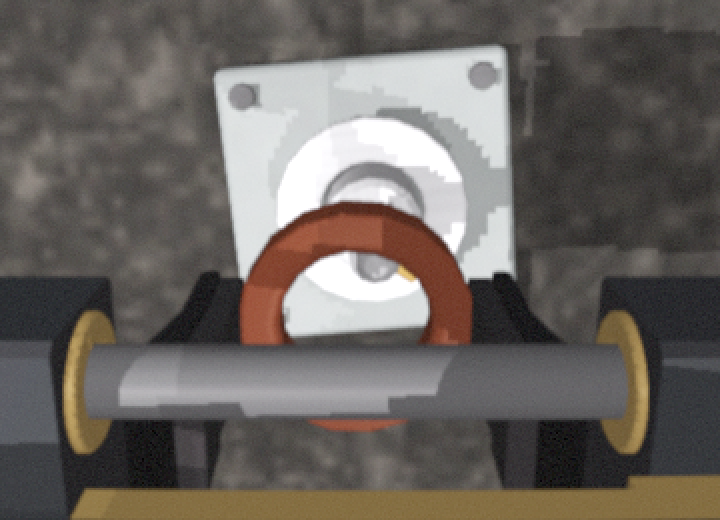

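The ring is held level between the fingers, above and just short of the spindle tip at (375,268). I'll fit where it sits relative to the tool.

```bash
python3 - <<'E'
from h import *
p=np.load("w4.npy",allow_pickle=True).item();e=np.array([.5418,.0281,.1096])
h=cv2.cvtColor(p["pixels"],cv2.COLOR_RGB2HSV)
m=((abs(h[...,0].astype(int)-8)<=7)&(h[...,1]>110)&(h[...,2]>35)).astype(np.uint8)
m[:, :255]=0;m[:,385:]=0;m=cv2.morphologyEx(m,cv2.MORPH_OPEN,np.ones((3,3)))
n,l,s,c=cv2.connectedComponentsWithStats(m);print(s[1:].tolist())
k=np.argsort(-s[1:,4])+1
M=np.isin(l,[i for i in k if s[i,4]>60])
for z0 in(.101,.104,.107): print(z0,[fitring(p,M,.012,list(e[:2]),z0)])
E
```

```text
[[259, 242, 117, 70, 3800], [299, 350, 37, 6, 177]]
0.101 [(array([0.54219199, 0.02696553]), np.float64(0.09028638467870453))]
0.104 [(array([0.54173288, 0.02706171]), np.float64(0.11894648752221193))]
0.107 [(array([0.5412159 , 0.02714084]), np.float64(0.14834567222608408))]
```

```bash
python3 - <<'E'
from h import *
p=np.load("w4.npy",allow_pickle=True).item()
f=lambda u,v,z:onz(p,[140+u/2,140+v/2],z)
print(f(372,208.5,.024),f(216,71,.010),f(505,46,.01),f(375,270,.074))
q=np.load("w2.npy",allow_pickle=True).item()
print(onz(q,[208+369/3.3,184+355/3.3],.074))
E
```

```text
[0.54115083 0.03247767 0.024     ] [ 0.49880006 -0.01770108  0.01      ] [0.4911285  0.07530904 0.01      ] [0.54367048 0.03226817 0.074     ]
[0.54181207 0.03344622 0.074     ]
```

Request:
arm_command:
  steps:
    - {"slide": [0, 0.0048, 0], "rot": [0, 0, 0], "grip": 0.4}
    - {"slide": [0, 0, -0.01], "rot": [0, 0, 0], "grip": 0.4}
    - {"slide": [0, 0, -0.015], "rot": [0, 0, 0], "grip": 0.4}
    - {"slide": [0, 0, -0.015], "rot": [0, 0, 0], "grip": 0.4}
    - {"slide": [0, 0, -0.013], "rot": [0, 0, 0], "grip": 0.4}
    - {"slide": [0, 0, -0.006], "rot": [0, 0, 0], "grip": 0.4}
    - {"slide": [0, 0, -0.004], "rot": [0, 0, 0], "grip": 0.4}
    - {"slide": [0, 0, -0.003], "rot": [0, 0, 0], "grip": 0.4}

```text
time: 8.5
ee_pos: [0.542, 0.0341, 0.0437]
eef_rot: [0.001, 1.0, 0.0, 0.0]
ft_force: [-1.5, -1.1, 3.3]
width: 0.0477
grip_force: 15.0
```

Request:
arm_command:
  steps:
    - {"slide": [0, 0, -0.001], "rot": [0, 0, 0], "grip": 0.4}
    - {"slide": [0, 0, -0.001], "rot": [0, 0, 0], "grip": 0.4}
    - {"slide": [0, 0, 0], "rot": [0, 0, 0], "grip": 0.4}
    - {"slide": [0, 0, 0], "rot": [0, 0, 0], "grip": 0.4}
    - {"slide": [0, 0, 0], "rot": [0, 0, 0], "grip": 0.4}
    - {"slide": [0, 0, 0], "rot": [0, 0, 0], "grip": 0.4}
    - {"slide": [0, 0, 0], "rot": [0, 0, 0], "grip": 0.4}
    - {"slide": [0, 0, 0], "rot": [0, 0, 0], "grip": 0.4}

```text
time: 9.5
ee_pos: [0.5422, 0.0338, 0.0418]
eef_rot: [0.001, 1.0, -0.0, 0.001]
ft_force: [1.8, -3.9, 1.2]
width: 0.0481
grip_force: 15.0
```

```bash
python3 - <<'E'
from h import *
for i in range(3): eyes.camera("top");s=st();print(np.round(s["torque"],2))
E
```

```text
9.55 [0.5422 0.0338 0.0418] [ 1.1e-03  1.0e+00 -1.0e-04  5.0e-04] [ 3.  -4.2  1.4] 0.0482 15.0
[-1.04 -0.73 -0.  ]
9.6 [0.5421 0.0338 0.0418] [ 1.e-03  1.e+00 -1.e-04  5.e-04] [ 2.7 -4.2  1.2] 0.0483 15.0
[-1.02 -0.74  0.02]
9.65 [0.5422 0.0338 0.0418] [ 1.e-03  1.e+00 -1.e-04  5.e-04] [ 3.6 -4.   2.1] 0.0484 15.0
[-0.99 -0.79 -0.  ]
```

Request:
arm_command:
  steps:
    - {"slide": [0.0007, -0.001, 0], "rot": [0, 0, 0], "grip": 0.4}
    - {"slide": [0, 0, -0.002], "rot": [0, 0, 0], "grip": 0.4}
    - {"slide": [0, 0, -0.002], "rot": [0, 0, 0], "grip": 0.4}
    - {"slide": [0, 0, -0.002], "rot": [0, 0, 0], "grip": 0.4}
    - {"slide": [0, 0, -0.001], "rot": [0, 0, 0], "grip": 0.4}
    - {"slide": [0, 0, 0], "rot": [0, 0, 0], "grip": 0.4}
    - {"slide": [0, 0, 0], "rot": [0, 0, 0], "grip": 0.4}
    - {"slide": [0, 0, 0], "rot": [0, 0, 0], "grip": 0.4}

```text
time: 10.65
ee_pos: [0.5425, 0.0333, 0.0347]
eef_rot: [0.001, 1.0, 0.0, 0.0]
ft_force: [3.7, -0.2, 1.2]
width: 0.0482
grip_force: 15.0
```

Request:
arm_command:
  steps:
    - {"slide": [0.0007, 0, 0], "rot": [0, 0, 0], "grip": 0.4}
    - {"slide": [0, 0, -0.0015], "rot": [0, 0, 0], "grip": 0.4}
    - {"slide": [0, 0, -0.0015], "rot": [0, 0, 0], "grip": 0.4}
    - {"slide": [0, 0, -0.001], "rot": [0, 0, 0], "grip": 0.4}
    - {"slide": [0, 0, -0.0007], "rot": [0, 0, 0], "grip": 0.4}
    - {"slide": [0, 0, 0], "rot": [0, 0, 0], "grip": 0.4}
    - {"slide": [0, 0, 0], "rot": [0, 0, 0], "grip": 0.4}
    - {"slide": [0, 0, 0], "rot": [0, 0, 0], "grip": 0.4}

```text
time: 11.65
ee_pos: [0.5429, 0.0333, 0.0298]
eef_rot: [0.001, 1.0, 0.0, -0.0]
ft_force: [-0.0, -0.1, -1.4]
width: 0.048
grip_force: 15.0
```

The ring is seated: no side force, and z matches. I'll release it and go for the brass ring.

Request:
arm_command:
  steps:
    - {"slide": [0, 0, -0.0007], "rot": [0, 0, 0], "grip": 0.4}
    - {"slide": [0, 0, 0], "rot": [0, 0, 0], "grip": 1}
    - {"slide": [0, 0, 0], "rot": [0, 0, 0], "grip": 1}
    - {"slide": [0, 0, 0.002], "rot": [0, 0, 0], "grip": 1}
    - {"slide": [0, 0, 0.03], "rot": [0, 0, 0], "grip": 1}
    - {"slide": [0, 0, 0.045], "rot": [0, 0, 0], "grip": 1}
    - {"slide": [-0.01, -0.03, 0.03], "rot": [0, 0, 0], "grip": 1}
    - {"slide": [-0.018, -0.045, 0], "rot": [0, 0, 0], "grip": 1}

```text
time: 12.65
ee_pos: [0.5167, -0.0417, 0.1387]
eef_rot: [-0.0, 1.0, 0.0, 0.002]
ft_force: [-0.0, -1.3, -0.1]
width: 0.0869
grip_force: 0.0
```

Request:
arm_command:
  steps:
    - {"slide": [-0.018, -0.05, 0], "rot": [0, 0, 0], "grip": 1}
    - {"slide": [-0.018, -0.05, 0], "rot": [0, 0, 0], "grip": 1}
    - {"slide": [-0.018, -0.05, 0], "rot": [0, 0, 0], "grip": 1}
    - {"slide": [-0.0095, -0.03, 0], "rot": [0, 0, 0], "grip": 1}
    - {"slide": [0, 0, 0], "rot": [0, 0, 0], "grip": 1}
    - {"slide": [0, 0, 0], "rot": [0, 0, 0], "grip": 1}
    - {"slide": [0, 0, 0], "rot": [0, 0, 0], "grip": 1}
    - {"slide": [0, 0, 0], "rot": [0, 0, 0], "grip": 1}

```text
time: 13.65
ee_pos: [0.4519, -0.221, 0.1362]
eef_rot: [0.0, 1.0, 0.0, -0.0]
ft_force: [0.2, -0.3, -0.6]
width: 0.0868
grip_force: 0.0
```

```bash
python3 - <<'E'
from h import *
p=eyes.camera("wrist");s=st();save(p,"w5")
m=mask(p,22,[.4515,-.222,.007],70).astype(np.uint8);m=cv2.morphologyEx(m,cv2.MORPH_OPEN,np.ones((3,3)))
print(m.sum(),cv2.boundingRect(m),fitring(p,m,.014,[.4515,-.222]))
for r in eyes.look_for("clamp_ring",p)[:3]: print(np.round(r["bbox"]),r["conf"])
E
```

```text
13.7 [ 0.4519 -0.2211  0.1362] [ 3.e-04  1.e+00  1.e-04 -0.e+00] [ 0.4 -0.8  0.3] 0.0869 0.0
59 (306, 244, 20, 5) (array([ 0.48921364, -0.22319654]), np.float64(0.9814659763504401))
[440. 175. 511. 248.] 0.8
[282. 191. 351. 259.] 0.66
```

View pics/w5.png

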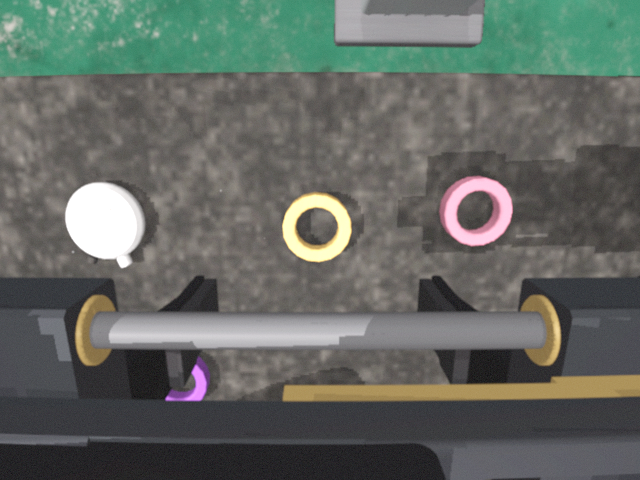

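The brass-yellow ring is at (317,227), with pink on the right at (477,211) and the stopwatch at (105,220). I'll redo the fit with a looser colour threshold.

```bash
python3 - <<'E'
from h import *
p=eyes.camera("wrist");s=st()
h=cv2.cvtColor(p["pixels"],cv2.COLOR_RGB2HSV)
m=((h[...,1]>75)&(abs(h[...,0].astype(int)-22)<9)&(h[...,2]>60)).astype(np.uint8);m[:,:265]=0;m[:,370:]=0;m[:175]=0;m[275:]=0
m=cv2.morphologyEx(m,cv2.MORPH_OPEN,np.ones((3,3)))
print(m.sum(),cv2.boundingRect(m),fitring(p,m,.014,[.4515,-.222]),onz(p,[316.5,225.5],.007))
E
```

```text
13.8 [ 0.4517 -0.2214  0.1361] [ 6.e-04  1.e+00  1.e-04 -1.e-04] [ 0.1 -0.1 -1.2] 0.0873 0.0
540 (293, 192, 52, 59) (array([ 0.44940059, -0.22243756]), np.float64(0.3632835081309521)) [ 0.4489628  -0.22275586  0.007     ]
```

```bash
python3 - <<'E'
from h import *
p=eyes.camera("wrist");s=st()
b=cv2.GaussianBlur(cv2.cvtColor(p["pixels"],cv2.COLOR_RGB2LAB),(3,3),0)[...,2]
m=(b>145).astype(np.uint8);m[:,:265]=0;m[:,370:]=0;m[:175]=0;m[275:]=0
m=cv2.morphologyEx(m,cv2.MORPH_OPEN,np.ones((3,3)))
print(m.sum(),cv2.boundingRect(m),fitring(p,m,.014,[.4495,-.222]))
E
```

```text
13.85 [ 0.4517 -0.2215  0.1362] [ 6.e-04  1.e+00  1.e-04 -0.e+00] [ 0.7 -0.3 -0.1] 0.0873 0.0
2714 (283, 192, 70, 71) (array([ 0.45001794, -0.22229431]), np.float64(0.01275239278414575))
```

Request:
arm_command:
  newtons: 18
  steps:
    - {"slide": [-0.0017, -0.0008, -0.04], "rot": [0, 0, 0], "grip": 1}
    - {"slide": [0, 0, -0.045], "rot": [0, 0, 0], "grip": 1}
    - {"slide": [0, 0, -0.03], "rot": [0, 0, 0], "grip": 0.8}
    - {"slide": [0, 0, -0.015], "rot": [0, 0, 0], "grip": 0.4}
    - {"slide": [0, 0, 0], "rot": [0, 0, 0], "grip": 0.4}
    - {"slide": [0, 0, 0], "rot": [0, 0, 0], "grip": 0.4}
    - {"slide": [0, 0, 0], "rot": [0, 0, 0], "grip": 0.4}
    - {"slide": [0, 0, 0], "rot": [0, 0, 0], "grip": 0.4}

```text
time: 14.85
ee_pos: [0.4508, -0.2228, 0.0073]
eef_rot: [0.001, 1.0, 0.0, 0.001]
ft_force: [-0.7, 1.4, 6.9]
width: 0.0467
grip_force: 18.0
```

Request:
arm_command:
  newtons: 18
  steps:
    - {"slide": [0, 0, 0], "rot": [0, 0, 0], "grip": 0.4}
    - {"slide": [0, 0, 0], "rot": [0, 0, 0], "grip": 0.4}
    - {"slide": [0, 0, 0.02], "rot": [0, 0, 0], "grip": 0.4}
    - {"slide": [0, 0, 0.04], "rot": [0, 0, 0], "grip": 0.4}
    - {"slide": [0.01, 0.02, 0.045], "rot": [0, 0, 0], "grip": 0.4}
    - {"slide": [0.016, 0.045, 0], "rot": [0, 0, 0], "grip": 0.4}
    - {"slide": [0.018, 0.05, 0], "rot": [0, 0, 0], "grip": 0.4}
    - {"slide": [0.018, 0.05, 0], "rot": [0, 0, 0], "grip": 0.4}

```text
time: 15.85
ee_pos: [0.5125, -0.056, 0.1119]
eef_rot: [0.001, 1.0, 0.0, 0.001]
ft_force: [0.4, -0.7, -0.9]
width: 0.0468
grip_force: 18.0
```

Request:
arm_command:
  steps:
    - {"slide": [0.014, 0.045, 0], "rot": [0, 0, 0], "grip": 0.4}
    - {"slide": [0.011, 0.032, 0], "rot": [0, 0, 0], "grip": 0.4}
    - {"slide": [0.0055, 0.014, 0], "rot": [0, 0, 0], "grip": 0.4}
    - {"slide": [0, 0, -0.01], "rot": [0, 0, 0], "grip": 0.4}
    - {"slide": [0, 0, 0], "rot": [0, 0, 0], "grip": 0.4}
    - {"slide": [0, 0, 0], "rot": [0, 0, 0], "grip": 0.4}
    - {"slide": [0, 0, 0], "rot": [0, 0, 0], "grip": 0.4}
    - {"slide": [0, 0, 0], "rot": [0, 0, 0], "grip": 0.4}

```text
time: 16.85
ee_pos: [0.5424, 0.0331, 0.1014]
eef_rot: [0.001, 1.0, 0.0, 0.0]
ft_force: [-0.2, 0.6, -0.8]
width: 0.0469
grip_force: 18.0
```

```bash
python3 - <<'E'
from h import *
p=eyes.camera("wrist");s=st();e=s["ee_pos"]
np.save("w6.npy",p,allow_pickle=True)
b=cv2.GaussianBlur(cv2.cvtColor(p["pixels"],cv2.COLOR_RGB2LAB),(3,3),0)[...,2]
m=(b>147).astype(np.uint8);m[:,:230]=0;m[:,410:]=0;m[:175]=0;m[350:]=0
m=cv2.morphologyEx(m,cv2.MORPH_OPEN,np.ones((3,3)));n,l,t,c=cv2.connectedComponentsWithStats(m);print(t[1:].tolist())
cv2.imwrite("pics/w6.png",p["pixels"][160:380,160:480,::-1].repeat(2,0).repeat(2,1))
E
```

```text
16.9 [0.5424 0.0332 0.1013] [1.1e-03 1.0e+00 1.0e-04 1.0e-04] [-0.2 -0.  -0.5] 0.0471 18.0
[[261, 212, 114, 101, 6068]]
```

View pics/w6.png

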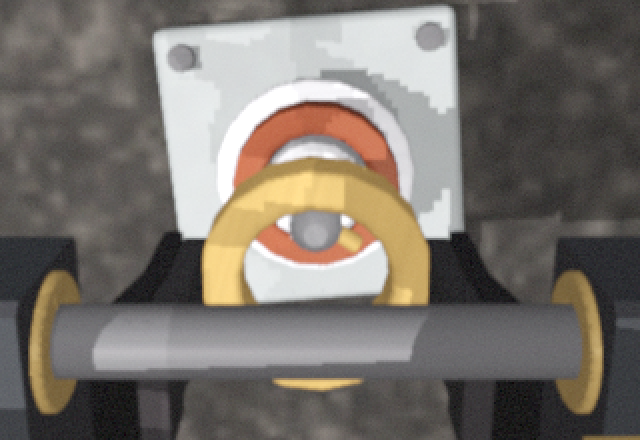

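The brown ring sits around the boss on the table, and the brass ring is centred over the spindle tip at (315,228). I descend.

Request:
arm_command:
  steps:
    - {"slide": [0.0008, 0.0001, -0.015], "rot": [0, 0, 0], "grip": 0.4}
    - {"slide": [0, 0, -0.018], "rot": [0, 0, 0], "grip": 0.4}
    - {"slide": [0, 0, -0.012], "rot": [0, 0, 0], "grip": 0.4}
    - {"slide": [0, 0, -0.005], "rot": [0, 0, 0], "grip": 0.4}
    - {"slide": [0, 0, -0.002], "rot": [0, 0, 0], "grip": 0.4}
    - {"slide": [0, 0, -0.0015], "rot": [0, 0, 0], "grip": 0.4}
    - {"slide": [0, 0, 0], "rot": [0, 0, 0], "grip": 0.4}
    - {"slide": [0, 0, 0], "rot": [0, 0, 0], "grip": 0.4}

```text
time: 17.9
ee_pos: [0.5434, 0.0336, 0.048]
eef_rot: [0.001, 1.0, 0.0, 0.0]
ft_force: [-0.5, 0.5, -0.9]
width: 0.0466
grip_force: 18.0
```

Request:
arm_command:
  steps:
    - {"slide": [0, 0, -0.001], "rot": [0, 0, 0], "grip": 0.4}
    - {"slide": [0, 0, -0.001], "rot": [0, 0, 0], "grip": 0.4}
    - {"slide": [0, 0, -0.001], "rot": [0, 0, 0], "grip": 0.4}
    - {"slide": [0, 0, -0.001], "rot": [0, 0, 0], "grip": 0.4}
    - {"slide": [0, 0, 0], "rot": [0, 0, 0], "grip": 0.4}
    - {"slide": [0, 0, 0], "rot": [0, 0, 0], "grip": 0.4}
    - {"slide": [0, 0, 0], "rot": [0, 0, 0], "grip": 0.4}
    - {"slide": [0, 0, 0], "rot": [0, 0, 0], "grip": 0.4}

```text
time: 18.9
ee_pos: [0.5432, 0.0334, 0.0437]
eef_rot: [0.001, 1.0, -0.0, 0.0]
ft_force: [2.1, -1.5, -1.9]
width: 0.0464
grip_force: 18.0
```

Request:
arm_command:
  steps:
    - {"slide": [0.0004, -0.0003, -0.0005], "rot": [0, 0, 0], "grip": 0.4}
    - {"slide": [0, 0, -0.0005], "rot": [0, 0, 0], "grip": 0.4}
    - {"slide": [0, 0, -0.0005], "rot": [0, 0, 0], "grip": 0.4}
    - {"slide": [0, 0, 0], "rot": [0, 0, 0], "grip": 0.4}
    - {"slide": [0, 0, 0], "rot": [0, 0, 0], "grip": 0.4}
    - {"slide": [0, 0, 0], "rot": [0, 0, 0], "grip": 0.4}
    - {"slide": [0, 0, 0], "rot": [0, 0, 0], "grip": 0.4}
    - {"slide": [0, 0, 0], "rot": [0, 0, 0], "grip": 0.4}

```text
time: 19.9
ee_pos: [0.5435, 0.0334, 0.0425]
eef_rot: [0.001, 1.0, 0.0, -0.0]
ft_force: [-1.3, -1.3, 4.6]
width: 0.0467
grip_force: 18.0
```

Seated, with light contact. I release and go to the cap.

Request:
arm_command:
  steps:
    - {"slide": [0, 0, 0.0005], "rot": [0, 0, 0], "grip": 1}
    - {"slide": [0, 0, 0], "rot": [0, 0, 0], "grip": 1}
    - {"slide": [0, 0, 0.004], "rot": [0, 0, 0], "grip": 1}
    - {"slide": [0, 0, 0.03], "rot": [0, 0, 0], "grip": 1}
    - {"slide": [0, 0.01, 0.045], "rot": [0, 0, 0], "grip": 1}
    - {"slide": [-0.015, 0.045, 0.014], "rot": [0, 0, 0], "grip": 1}
    - {"slide": [-0.015, 0.05, 0], "rot": [0, 0, 0], "grip": 1}
    - {"slide": [-0.015, 0.05, 0], "rot": [0, 0, 0], "grip": 1}

```text
time: 20.9
ee_pos: [0.4981, 0.1898, 0.1363]
eef_rot: [0.001, 1.0, 0.0, 0.0]
ft_force: [0.5, 0.1, -0.4]
width: 0.0868
grip_force: 0.0
```

Request:
arm_command:
  steps:
    - {"slide": [-0.0115, 0.036, 0], "rot": [0, 0, 0], "grip": 1}
    - {"slide": [0, 0, 0], "rot": [0, 0, 0], "grip": 1}
    - {"slide": [0, 0, 0], "rot": [0, 0, 0], "grip": 1}
    - {"slide": [0, 0, 0], "rot": [0, 0, 0], "grip": 1}
    - {"slide": [0, 0, 0], "rot": [0, 0, 0], "grip": 1}
    - {"slide": [0, 0, 0], "rot": [0, 0, 0], "grip": 1}
    - {"slide": [0, 0, 0], "rot": [0, 0, 0], "grip": 1}
    - {"slide": [0, 0, 0], "rot": [0, 0, 0], "grip": 1}

```text
time: 21.9
ee_pos: [0.4871, 0.2241, 0.1357]
eef_rot: [0.001, 1.0, 0.0, -0.0]
ft_force: [-0.2, -0.7, 0.3]
width: 0.0869
grip_force: 0.0
```

```bash
python3 - <<'E'
from h import *
p=eyes.camera("wrist");s=st();np.save("w7.npy",p,allow_pickle=True)
for r in eyes.look_for("cap",p)[:2]:
    b=np.array(r["bbox"]);print(b,r["conf"])
x,y=map(int,proj(p,[.487,.226,.01]));print(x,y)
cv2.imwrite("pics/w7.png",cv2.resize(p["pixels"][y-60:y+60,x-70:x+70,::-1],None,fx=4,fy=4,interpolation=3))
h=cv2.cvtColor(p["pixels"],cv2.COLOR_RGB2HSV)
m=(h[...,2]>150).astype(np.uint8);z=np.zeros_like(m);z[y-48:y+48,x-48:x+48]=1;m&=z
R=(((h[...,0]<8)|(h[...,0]>172))&(h[...,1]>110)).astype(np.uint8)&z
m=cv2.morphologyEx(m|R,cv2.MORPH_OPEN,np.ones((3,3)))
print(cv2.boundingRect(m),fitring(p,m,.014,[.487,.226]))
n,l,t,c=cv2.connectedComponentsWithStats(R);print(t[1:].tolist());
for i in range(1,n):
    if t[i,4]>5: print(c[i],onz(p,c[i],.014))
E
```

```text
21.95 [0.4871 0.2242 0.1357] [ 9.e-04  1.e+00  0.e+00 -0.e+00] [-0.7 -0.4  0.2] 0.0871 0.0
[286.7 198.2 359.4 268. ] 0.98
320 230
(288, 197, 71, 71) (array([0.48862335, 0.227266  ]), np.float64(0.030787667050738765))
[[317, 197, 10, 16, 144], [321, 248, 9, 19, 145]]
[321.80555556 204.32638889] [0.46706012 0.22654899 0.014     ]
[324.64137931 257.11724138] [0.50645792 0.22869919 0.014     ]
```

View pics/w7.png

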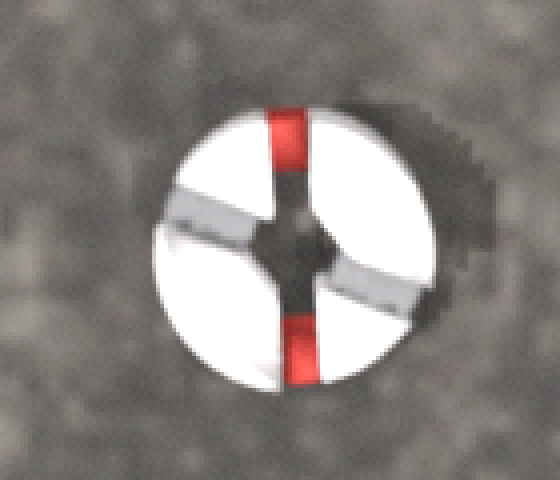

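The cap is at crop (295,250), with red blocks at (288,140) and (301,350). Its centre is (0.4886, 0.2272) and its slot yaw is 3.1°. I grip it across the slot.

Request:
arm_command:
  newtons: 20
  steps:
    - {"slide": [0.0015, 0.003, -0.04], "rot": [0, 0, 0], "grip": 1}
    - {"slide": [0, 0, -0.045], "rot": [0, 0, 0], "grip": 1}
    - {"slide": [0, 0, -0.03], "rot": [0, 0, 0], "grip": 0.8}
    - {"slide": [0, 0, -0.0145], "rot": [0, 0, 0], "grip": 0.4}
    - {"slide": [0, 0, 0], "rot": [0, 0, 0], "grip": 0.4}
    - {"slide": [0, 0, 0], "rot": [0, 0, 0], "grip": 0.4}
    - {"slide": [0, 0, 0], "rot": [0, 0, 0], "grip": 0.4}
    - {"slide": [0, 0, 0], "rot": [0, 0, 0], "grip": 0.4}

```text
time: 23.0
ee_pos: [0.4894, 0.2277, 0.0074]
eef_rot: [0.001, 1.0, 0.001, 0.001]
ft_force: [-0.6, 0.1, 8.2]
width: 0.0493
grip_force: 20.0
```

Request:
arm_command:
  newtons: 20
  steps:
    - {"slide": [0, 0, 0], "rot": [0, 0, 0], "grip": 0.4}
    - {"slide": [0, 0, 0], "rot": [0, 0, 0], "grip": 0.4}
    - {"slide": [0, 0, 0.02], "rot": [0, 0, 0], "grip": 0.4}
    - {"slide": [0, 0, 0.04], "rot": [0, 0, 0], "grip": 0.4}
    - {"slide": [0, 0, 0.045], "rot": [0, 0, 5], "grip": 0.4}
    - {"slide": [0.01, -0.04, 0.01], "rot": [0, 0, 9], "grip": 0.4}
    - {"slide": [0.012, -0.04, 0], "rot": [0, 0, 9], "grip": 0.4}
    - {"slide": [0.012, -0.04, 0], "rot": [0, 0, 9], "grip": 0.4}

```text
time: 24.0
ee_pos: [0.5228, 0.1061, 0.1218]
eef_rot: [-0.277, 0.961, 0.0, 0.0]
ft_force: [0.4, 0.2, -1.1]
width: 0.0492
grip_force: 20.0
```

Request:
arm_command:
  steps:
    - {"slide": [0.01, -0.035, 0], "rot": [0, 0, 7], "grip": 0.4}
    - {"slide": [0.007, -0.027, 0], "rot": [0, 0, 7], "grip": 0.4}
    - {"slide": [0.0027, -0.0117, 0], "rot": [0, 0, 7.2], "grip": 0.4}
    - {"slide": [0, 0, -0.01], "rot": [0, 0, 0], "grip": 0.4}
    - {"slide": [0, 0, -0.01], "rot": [0, 0, 0], "grip": 0.4}
    - {"slide": [0, 0, 0], "rot": [0, 0, 0], "grip": 0.4}
    - {"slide": [0, 0, 0], "rot": [0, 0, 0], "grip": 0.4}
    - {"slide": [0, 0, 0], "rot": [0, 0, 0], "grip": 0.4}

```text
time: 25.0
ee_pos: [0.5424, 0.0338, 0.1014]
eef_rot: [-0.447, 0.895, -0.0, 0.0]
ft_force: [-0.3, 0.0, -0.1]
width: 0.049
grip_force: 20.0
```

```bash
python3 - <<'E'
from h import *
p=eyes.camera("wrist");s=st();np.save("w8.npy",p,allow_pickle=True);print(np.round(s["joint_positions"],2))
q=eyes.camera("scene");np.save("s8.npy",q,allow_pickle=True)
a=p["pixels"][160:400,160:480,::-1].repeat(2,0).repeat(2,1)
cv2.imwrite("pics/w8.png",a)
E
```

```text
25.05 [0.5424 0.0337 0.1014] [-4.469e-01  8.946e-01  0.000e+00  2.000e-04] [-0.1 -0.7 -1.4] 0.0495 20.0
[-0.59  0.27  0.51  1.85 -0.15  1.06  2.48]
```

View pics/w8.png

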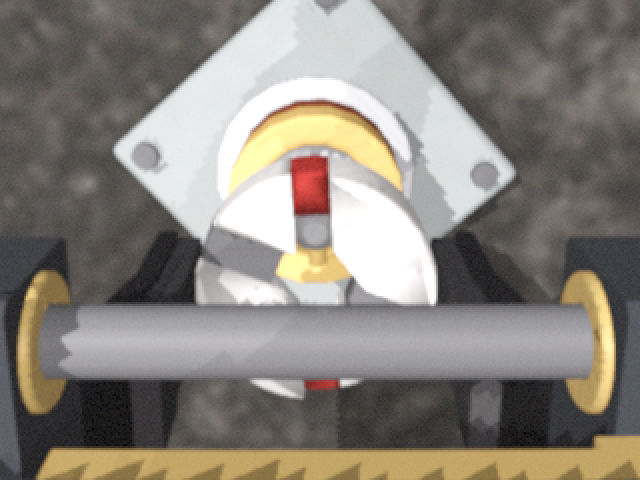

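The wrist view shows the cap over the spindle, with its slot (red blocks at (309,185) and (322,385)) in line with the pin end at (318,257). The spindle tip at (315,230) shows through the slot. I lower the cap gently.

Request:
arm_command:
  steps:
    - {"slide": [0.0003, 0.0004, -0.01], "rot": [0, 0, 0], "grip": 0.4}
    - {"slide": [0, 0, -0.01], "rot": [0, 0, 0], "grip": 0.4}
    - {"slide": [0, 0, -0.008], "rot": [0, 0, 0], "grip": 0.4}
    - {"slide": [0, 0, -0.002], "rot": [0, 0, 0], "grip": 0.4}
    - {"slide": [0, 0, -0.002], "rot": [0, 0, 0], "grip": 0.4}
    - {"slide": [0, 0, -0.001], "rot": [0, 0, 0], "grip": 0.4}
    - {"slide": [0, 0, 0], "rot": [0, 0, 0], "grip": 0.4}
    - {"slide": [0, 0, 0], "rot": [0, 0, 0], "grip": 0.4}

```text
time: 26.1
ee_pos: [0.5427, 0.0339, 0.0684]
eef_rot: [-0.447, 0.895, 0.0, 0.0]
ft_force: [0.4, -0.7, -1.7]
width: 0.0493
grip_force: 20.0
```

Request:
arm_command:
  steps:
    - {"slide": [0, 0, -0.002], "rot": [0, 0, 0], "grip": 0.4}
    - {"slide": [0, 0, -0.002], "rot": [0, 0, 0], "grip": 0.4}
    - {"slide": [0, 0, -0.002], "rot": [0, 0, 0], "grip": 0.4}
    - {"slide": [0, 0, -0.002], "rot": [0, 0, 0], "grip": 0.4}
    - {"slide": [0, 0, -0.001], "rot": [0, 0, 0], "grip": 0.4}
    - {"slide": [0, 0, -0.001], "rot": [0, 0, 0], "grip": 0.4}
    - {"slide": [0, 0, 0], "rot": [0, 0, 0], "grip": 0.4}
    - {"slide": [0, 0, 0], "rot": [0, 0, 0], "grip": 0.4}

```text
time: 27.1
ee_pos: [0.5426, 0.0339, 0.0582]
eef_rot: [-0.447, 0.895, 0.0, 0.0]
ft_force: [-0.3, -0.1, -0.5]
width: 0.0493
grip_force: 20.0
```

Request:
arm_command:
  steps:
    - {"slide": [0, 0, -0.0005], "rot": [0, 0, 0], "grip": 0.4}
    - {"slide": [0, 0, -0.0005], "rot": [0, 0, 0], "grip": 0.4}
    - {"slide": [0, 0, -0.0005], "rot": [0, 0, 0], "grip": 0.4}
    - {"slide": [0, 0, 0], "rot": [0, 0, 0], "grip": 0.4}
    - {"slide": [0, 0, 0], "rot": [0, 0, 0], "grip": 0.4}
    - {"slide": [0, 0, 0], "rot": [0, 0, 0], "grip": 0.4}
    - {"slide": [0, 0, 0], "rot": [0, 0, 0], "grip": 0.4}
    - {"slide": [0, 0, 0], "rot": [0, 0, 0], "grip": 0.4}

```text
time: 28.1
ee_pos: [0.5427, 0.0339, 0.0567]
eef_rot: [-0.447, 0.895, 0.0, 0.0]
ft_force: [-0.6, 0.6, 4.1]
width: 0.0494
grip_force: 20.0
```

Request:
arm_command:
  steps:
    - {"slide": [0, 0, -0.001], "rot": [0, 0, 0], "grip": 0.4}
    - {"slide": [0, 0, -0.001], "rot": [0, 0, 0], "grip": 0.4}
    - {"slide": [0, 0, -0.001], "rot": [0, 0, 0], "grip": 0.4}
    - {"slide": [0, 0, -0.001], "rot": [0, 0, 0], "grip": 0.4}
    - {"slide": [0, 0, 0], "rot": [0, 0, 0], "grip": 0.4}
    - {"slide": [0, 0, 0], "rot": [0, 0, 0], "grip": 0.4}
    - {"slide": [0, 0, 0], "rot": [0, 0, 0], "grip": 0.4}
    - {"slide": [0, 0, 0], "rot": [0, 0, 0], "grip": 0.4}

```text
time: 29.1
ee_pos: [0.5427, 0.034, 0.0529]
eef_rot: [-0.447, 0.895, 0.0, 0.0]
ft_force: [-2.2, 0.2, 7.7]
width: 0.0494
grip_force: 20.0
```

Request:
arm_command:
  steps:
    - {"slide": [0, 0, -0.001], "rot": [0, 0, 0], "grip": 0.4}
    - {"slide": [0, 0, -0.001], "rot": [0, 0, 0], "grip": 0.4}
    - {"slide": [0, 0, -0.0006], "rot": [0, 0, 0], "grip": 0.4}
    - {"slide": [0, 0, 0], "rot": [0, 0, 0], "grip": 0.4}
    - {"slide": [0, 0, 0], "rot": [0, 0, 0], "grip": 0.4}
    - {"slide": [0, 0, 0], "rot": [0, 0, 0], "grip": 0.4}
    - {"slide": [0, 0, 0], "rot": [0, 0, 0], "grip": 0.4}
    - {"slide": [0, 0, 0], "rot": [0, 0, 0], "grip": 0.4}

```text
time: 30.1
ee_pos: [0.5427, 0.034, 0.0505]
eef_rot: [-0.447, 0.895, 0.0, 0.0]
ft_force: [-2.5, 0.7, 9.3]
width: 0.0493
grip_force: 20.0
```

Request:
arm_command:
  steps:
    - {"slide": [0, 0, 0], "rot": [0, 0, -3], "grip": 0.4}
    - {"slide": [0, 0, 0], "rot": [0, 0, -4], "grip": 0.4}
    - {"slide": [0, 0, 0], "rot": [0, 0, -5], "grip": 0.4}
    - {"slide": [0, 0, 0], "rot": [0, 0, -5], "grip": 0.4}
    - {"slide": [0, 0, 0], "rot": [0, 0, -5], "grip": 0.4}
    - {"slide": [0, 0, 0], "rot": [0, 0, -3], "grip": 0.4}
    - {"slide": [0, 0, 0], "rot": [0, 0, 0], "grip": 0.4}
    - {"slide": [0, 0, 0], "rot": [0, 0, 0], "grip": 0.4}

```text
time: 31.1
ee_pos: [0.5438, 0.0339, 0.0509]
eef_rot: [-0.243, 0.97, -0.0, 0.001]
ft_force: [0.1, -1.0, 9.2]
width: 0.0493
grip_force: 20.0
```

```bash
python3 - <<'E'
from h import *
p=eyes.camera("wrist");s=st();print(np.round(s["torque"],2),np.degrees(2*np.arctan2(-s["eef_rot"][0],s["eef_rot"][1])))
def red(p):
    h=cv2.cvtColor(p["pixels"],cv2.COLOR_RGB2HSV);R=(((h[...,0]<6)|(h[...,0]>172))&(h[...,1]>130)&(h[...,2]>60)).astype(np.uint8)
    R[:,:240]=0;R[:,420:]=0;R[:190]=0;R[370:]=0
    n,l,t,c=cv2.connectedComponentsWithStats(R);return [(np.round(c[i],1).tolist(),int(t[i,4])) for i in range(1,n) if t[i,4]>15]
print(red(np.load("w8.npy",allow_pickle=True).item()),red(p))
E
```

```text
31.15 [0.5438 0.0339 0.0509] [-2.427e-01  9.701e-01 -1.000e-04  1.300e-03] [-0.3 -0.6  9.3] 0.0491 20.0
[0.01 0.03 0.04] 28.090188680442267
[([314.8, 252.1], 476), ([320.7, 351.8], 65)] [([314.7, 252.2], 469), ([320.7, 351.8], 52)]
```

No slip: the red blocks hold still in the camera view, so the cap turns with the tool. I keep turning.

Request:
arm_command:
  steps:
    - {"slide": [0, 0, -0.0003], "rot": [0, 0, -4], "grip": 0.4}
    - {"slide": [0, 0, 0], "rot": [0, 0, -6], "grip": 0.4}
    - {"slide": [0, 0, 0], "rot": [0, 0, -6], "grip": 0.4}
    - {"slide": [0, 0, 0], "rot": [0, 0, -6], "grip": 0.4}
    - {"slide": [0, 0, 0], "rot": [0, 0, -6], "grip": 0.4}
    - {"slide": [0, 0, 0], "rot": [0, 0, -4], "grip": 0.4}
    - {"slide": [0, 0, 0], "rot": [0, 0, 0], "grip": 0.4}
    - {"slide": [0, 0, 0], "rot": [0, 0, 0], "grip": 0.4}

```text
time: 32.15
ee_pos: [0.5439, 0.0339, 0.0507]
eef_rot: [0.034, 0.999, 0.0, 0.001]
ft_force: [0.4, 0.0, 10.0]
width: 0.049
grip_force: 20.0
```

```bash
cat >> h.py <<'E'
def red(p):
    h=cv2.cvtColor(p["pixels"],cv2.COLOR_RGB2HSV);R=(((h[...,0]<6)|(h[...,0]>172))&(h[...,1]>130)&(h[...,2]>60)).astype(np.uint8)
    R[:,:240]=0;R[:,420:]=0;R[:190]=0;R[370:]=0
    n,l,t,c=cv2.connectedComponentsWithStats(R);return [(np.round(c[i],1).tolist(),int(t[i,4])) for i in range(1,n) if t[i,4]>15]
def chk():
    p=eyes.camera("wrist");s=st();print(np.round(s["torque"],2),np.degrees(2*np.arctan2(-s["eef_rot"][0],s["eef_rot"][1])),red(p));return p
E
python3 -c "from h import *;chk()"
```

```text
32.2 [0.5439 0.0339 0.0507] [3.410e-02 9.994e-01 2.000e-04 1.400e-03] [ 0.4 -0.4  9.7] 0.0491 20.0
[-0.01  0.05 -0.07] -3.9098200091914244 [([314.6, 252.2], 474), ([320.9, 351.6], 60)]
```

Turned 57° so far. I creep to the stop.

Request:
arm_command:
  steps:
    - {"slide": [0, 0, 0], "rot": [0, 0, -2], "grip": 0.4}
    - {"slide": [0, 0, 0], "rot": [0, 0, -2], "grip": 0.4}
    - {"slide": [0, 0, 0], "rot": [0, 0, -2], "grip": 0.4}
    - {"slide": [0, 0, 0], "rot": [0, 0, -1], "grip": 0.4}
    - {"slide": [0, 0, 0], "rot": [0, 0, 0], "grip": 0.4}
    - {"slide": [0, 0, 0], "rot": [0, 0, 0], "grip": 0.4}
    - {"slide": [0, 0, 0], "rot": [0, 0, 0], "grip": 0.4}
    - {"slide": [0, 0, 0], "rot": [0, 0, 0], "grip": 0.4}

```text
time: 33.2
ee_pos: [0.5439, 0.0338, 0.0507]
eef_rot: [0.095, 0.995, 0.0, 0.001]
ft_force: [0.5, -0.6, 10.3]
width: 0.0491
grip_force: 20.0
```

```bash
python3 -c "from h import *;chk()"
```

```text
33.25 [0.5439 0.0338 0.0507] [9.500e-02 9.955e-01 2.000e-04 1.300e-03] [-0.2 -0.8  9.5] 0.0494 20.0
[-0.07  0.02  0.07] -10.899526516004272 [([314.5, 252.3], 469), ([320.7, 351.9], 72)]
```

Request:
arm_command:
  steps:
    - {"slide": [0, 0, 0], "rot": [0, 0, -1], "grip": 0.4}
    - {"slide": [0, 0, 0], "rot": [0, 0, -1], "grip": 0.4}
    - {"slide": [0, 0, 0], "rot": [0, 0, -1], "grip": 0.4}
    - {"slide": [0, 0, 0], "rot": [0, 0, -1], "grip": 0.4}
    - {"slide": [0, 0, 0], "rot": [0, 0, 0], "grip": 0.4}
    - {"slide": [0, 0, 0], "rot": [0, 0, 0], "grip": 0.4}
    - {"slide": [0, 0, 0], "rot": [0, 0, 0], "grip": 0.4}
    - {"slide": [0, 0, 0], "rot": [0, 0, 0], "grip": 0.4}

```text
time: 34.25
ee_pos: [0.5439, 0.0338, 0.0507]
eef_rot: [0.13, 0.992, 0.0, 0.001]
ft_force: [0.3, -0.0, 9.8]
width: 0.0487
grip_force: 20.0
```

```bash
python3 -c "from h import *;chk()"
```

```text
34.3 [0.5439 0.0338 0.0507] [1.297e-01 9.916e-01 3.000e-04 1.300e-03] [ 0.9 -0.8  9.8] 0.0489 20.0
[-0.1  -0.02  0.07] -14.899231963848253 [([314.4, 252.3], 469), ([321.0, 351.9], 67)]
```

Request:
arm_command:
  steps:
    - {"slide": [0, 0, 0], "rot": [0, 0, -1], "grip": 0.4}
    - {"slide": [0, 0, 0], "rot": [0, 0, -1], "grip": 0.4}
    - {"slide": [0, 0, 0], "rot": [0, 0, -1], "grip": 0.4}
    - {"slide": [0, 0, 0], "rot": [0, 0, -1], "grip": 0.4}
    - {"slide": [0, 0, 0], "rot": [0, 0, 0], "grip": 0.4}
    - {"slide": [0, 0, 0], "rot": [0, 0, 0], "grip": 0.4}
    - {"slide": [0, 0, 0], "rot": [0, 0, 0], "grip": 0.4}
    - {"slide": [0, 0, 0], "rot": [0, 0, 0], "grip": 0.4}

```text
time: 35.3
ee_pos: [0.5439, 0.0338, 0.0507]
eef_rot: [0.164, 0.986, 0.0, 0.001]
ft_force: [0.4, -0.3, 9.9]
width: 0.049
grip_force: 20.0
```

```bash
python3 -c "from h import *;chk()"
```

```text
35.35 [0.5439 0.0338 0.0507] [1.642e-01 9.864e-01 3.000e-04 1.300e-03] [ 0.6 -1.2 10.1] 0.0492 20.0
[-0.05 -0.    0.15] -18.896178252386967 [([314.4, 252.3], 469), ([320.4, 352.0], 73)]
```

Request:
arm_command:
  steps:
    - {"slide": [0, 0, 0], "rot": [0, 0, -1], "grip": 0.4}
    - {"slide": [0, 0, 0], "rot": [0, 0, -1], "grip": 0.4}
    - {"slide": [0, 0, 0], "rot": [0, 0, 0], "grip": 0.4}
    - {"slide": [0, 0, 0], "rot": [0, 0, 0], "grip": 0.4}
    - {"slide": [0, 0, 0], "rot": [0, 0, 0], "grip": 0.4}
    - {"slide": [0, 0, 0], "rot": [0, 0, 0], "grip": 0.4}
    - {"slide": [0, 0, 0], "rot": [0, 0, 0], "grip": 0.4}
    - {"slide": [0, 0, 0], "rot": [0, 0, 0], "grip": 0.4}

```text
time: 36.35
ee_pos: [0.544, 0.0338, 0.0507]
eef_rot: [0.181, 0.983, 0.0, 0.001]
ft_force: [0.1, -0.5, 9.5]
width: 0.0492
grip_force: 20.0
```

```bash
python3 -c "
from h import *
p=chk();np.save('w9.npy',p,allow_pickle=True)
for i in range(2): eyes.camera('wrist');print(np.round(sensors.read_state()['torque'],2))
h=cv2.cvtColor(p['pixels'],cv2.COLOR_RGB2HSV);m=((abs(h[...,0].astype(int)-22)<6)&(h[...,1]>120)&(h[...,2]>80)).astype(np.uint8)
n,l,t,c=cv2.connectedComponentsWithStats(m)
for i in range(1,n):
    if t[i,4]>8: print(t[i].tolist(),np.round(onz(p,c[i],.0635),4))
"
```

```text
36.4 [0.544  0.0337 0.0507] [1.814e-01 9.834e-01 3.000e-04 1.400e-03] [ 0.3 -0.5 10.1] 0.0493 20.0
[-0.17 -0.03  0.13] -20.898237777042624 [([314.4, 252.3], 469), ([320.6, 352.0], 73)]
[-0.06 -0.07  0.08]
[-0.14 -0.02  0.17]
[269, 230, 86, 30, 420] [0.5138 0.041  0.0635]
[174, 297, 16, 33, 98] [ 0.5241 -0.0183  0.0635]
[442, 296, 16, 15, 79] [0.5596 0.0841 0.0635]
[453, 311, 8, 25, 54] [0.5686 0.085  0.0635]
[175, 331, 3, 6, 10] [ 0.5323 -0.0246  0.0635]
[444, 336, 17, 30, 104] [0.5816 0.0798 0.0635]
[175, 339, 4, 10, 20] [ 0.5365 -0.0268  0.0635]
[175, 347, 17, 19, 99] [ 0.5427 -0.0269  0.0635]
[497, 377, 129, 22, 1099] [0.6158 0.1187 0.0635]
[381, 378, 121, 22, 888] [0.5986 0.0721 0.0635]
[203, 384, 7, 3, 11] [ 0.5589 -0.0236  0.0635]
[410, 384, 10, 5, 17] [0.5912 0.0596 0.0635]
[231, 386, 5, 5, 9] [ 0.5643 -0.0135  0.0635]
[363, 386, 22, 14, 123] [0.5881 0.0422 0.0635]
[179, 388, 12, 11, 39] [ 0.5602 -0.0344  0.0635]
[333, 389, 18, 11, 63] [0.5845 0.0295 0.0635]
[358, 388, 9, 12, 36] [0.5867 0.0372 0.0635]
[256, 391, 15, 9, 56] [ 0.5726 -0.0028  0.0635]
[221, 393, 5, 5, 11] [ 0.5657 -0.0188  0.0635]
[519, 392, 8, 7, 19] [0.6135 0.1025 0.0635]
[566, 393, 4, 5, 10] [0.6208 0.1211 0.0635]
[216, 394, 7, 6, 18] [ 0.5663 -0.021   0.0635]
[242, 395, 6, 5, 10] [ 0.5705 -0.0108  0.0635]
[247, 394, 9, 6, 19] [ 0.5713 -0.0078  0.0635]
[282, 395, 12, 5, 21] [0.5771 0.0063 0.0635]
[293, 394, 12, 6, 31] [0.5781 0.0112 0.0635]
[208, 396, 8, 4, 15] [ 0.5652 -0.0241  0.0635]
[326, 397, 6, 3, 11] [0.5837 0.0231 0.0635]
```

```bash
python3 -c "
from h import *
p=np.load('w9.npy',allow_pickle=True).item()
h=cv2.cvtColor(p['pixels'],cv2.COLOR_RGB2HSV)
for v in range(236,372,3):
    s=''
    for u in range(252,382,2):
        a,b,c=map(int,h[v,u])
        s+=('r' if a<8 or a>172 else 'y' if a<32 else 'c') if b>70 else ('W' if c>225 else '+' if c>160 else '-' if c>90 else '.')
    print(v,s)
X=[.5435,.0337]
for th in(56,236): print(proj(p,[X[0]+.014*np.cos(np.radians(th)),X[1]+.014*np.sin(np.radians(th)),.064]))
print(proj(p,X+[.064]),proj(p,X+[.075]))
"
```

```text
236 WWWWWWWWWWWWWWWWryyyyyyyyyyyyyyyyyyyyyyyyyyyyyyr++W++++++++++++++
239 WWWWWWWWWWWWWWryyyyyyyyyyy+yrrrrrrrr++++++yyyyyyy-+++++++++++++++
242 WWWWWWWWWWWWWyyyyyyyy++++++rrrrrrrrr++++++++++yyyyr+WWWW+++++++++
245 WWWWWWWWWWWWyyyyyy+++++++++rrrrrrrrr+++++++++++++yyy+WWWWWW++++++
248 WWWWWWWWWWWyyyyy+++++++++W+rrrrrrrrr+++++++++++++++yyWWWWWW++++++
251 WWWWWWWWWWyyyy++++++WWWWWW+rrrrrrrrr-+WWWWW++++++++++yWWWWWW+++++
254 WWWWWWWWWyyy+++++WWWWWWWWWWrrrrrrrrr-+++WWWWWW+++++++++WWWWW+++++
257 WWWWWWWWWyy++++WWWWWWWWWWWWrrrrrrrrr-++++++WWWWWW+++++++WWWWW++++
260 WWWWWWWWyy+++WWWWWWWWWWWWWWrrrrrrrrr-++++++++WWWWWW+++++WWWWW++++
263 WWWWWWWWy+++WWWWWWWWWWWWWWWrrrrrrrrr-++++++++++WWWWWW++++WWWW++++
266 WWWWWWWy++WWWWWWWWWWWWWWWWW+rrrrrrrr-++++++++++++WWWWWW+++WWW++++
269 WWWWWWW++WWWWWWWWWWWWWWWWWW+++++++++++++++++++WWWWWWWWWW+++WW++++
272 WWWWWWy++WWWWWWWWWWWWWWWWWW++++++++++++WWWWWWWWWWWWWWWWWW+++W++++
275 WWWWWWy---+++WWWWWWWWWWWWWWW+++++++++WWWWWWWWWWWWWWWWWWWWWW+W++++
278 WWWWW+--------+++WWWWWWWWWWW+-+++++++WWWWWWWWWWWWWWWWWWWWWW++++++
281 ....+-------------+++WWWWWWW+++++++++WWWWWWWWW
[... 1531 characters left out ...]
----------------------------
350 -------+WWW+--+++WWWWWWW++++++rrrrrrrrrWWWWW---------------------
353 --------+WW++++++++WWWWWWWWW++rrrrrrrrrW++-----------------------
356 ---------WWW+++++++-+WWWWWWW++----.------------------------------
359 ----------WW+++++++WWWW++--+++----.------------------------------
362 ----------+WWW+++WW++--------------------------------------------
365 -----------+WWWW++------------------------------..---------------
368 ----------------..-------------------------------..--------------
371 ----------------.-.-----------------..---------------------------
[352.29384952 318.37167666]
[284.35571157 303.89806475]
[318.51467126 311.19830384] [318.63111301 323.90112466]
```

The pixel map shows the pin lying over the groove, close to its far wall. That is the stop, after 74° of turn, with the turning torque starting to rise. I ease back 3° to free it and let it rise.

Request:
arm_command:
  steps:
    - {"slide": [0, 0, 0], "rot": [0, 0, 1.5], "grip": 0.4}
    - {"slide": [0, 0, 0], "rot": [0, 0, 1.5], "grip": 0.4}
    - {"slide": [0, 0, 0.001], "rot": [0, 0, 0], "grip": 0.4}
    - {"slide": [0, 0, 0.001], "rot": [0, 0, 0], "grip": 0.4}
    - {"slide": [0, 0, 0.001], "rot": [0, 0, 0], "grip": 0.4}
    - {"slide": [0, 0, 0], "rot": [0, 0, 0], "grip": 0.4}
    - {"slide": [0, 0, 0], "rot": [0, 0, 0], "grip": 0.4}
    - {"slide": [0, 0, 0], "rot": [0, 0, 0], "grip": 0.4}

```text
time: 37.5
ee_pos: [0.5439, 0.0339, 0.0535]
eef_rot: [0.156, 0.988, 0.0, 0.001]
ft_force: [0.8, 0.1, 7.2]
width: 0.0492
grip_force: 20.0
```

```bash
python3 -c "from h import *;chk()"
```

```text
37.55 [0.5439 0.0338 0.0535] [1.557e-01 9.878e-01 3.000e-04 1.300e-03] [2.1 0.1 7.8] 0.0492 20.0
[ 0.02 -0.31 -0.07] -17.91460701428378 [([314.6, 252.1], 471), ([320.4, 351.9], 74)]
```

The cap is above plain-top level with the spring still pushing, so the pin is entering the groove.

Request:
arm_command:
  steps:
    - {"slide": [0, 0, 0.0005], "rot": [0, 0, 0], "grip": 0.4}
    - {"slide": [0, 0, 0.0005], "rot": [0, 0, 0], "grip": 0.4}
    - {"slide": [0, 0, 0.0003], "rot": [0, 0, 0], "grip": 0.4}
    - {"slide": [0, 0, 0], "rot": [0, 0, 0], "grip": 0.4}
    - {"slide": [0, 0, 0], "rot": [0, 0, 0], "grip": 0.4}
    - {"slide": [0, 0, 0], "rot": [0, 0, 0], "grip": 0.4}
    - {"slide": [0, 0, 0], "rot": [0, 0, 0], "grip": 0.4}
    - {"slide": [0, 0, 0], "rot": [0, 0, 0], "grip": 0.4}

```text
time: 38.55
ee_pos: [0.5438, 0.0339, 0.0547]
eef_rot: [0.156, 0.988, 0.0, 0.001]
ft_force: [2.1, -0.0, 5.2]
width: 0.0494
grip_force: 20.0
```

```bash
python3 -c "from h import *;chk()"
```

```text
38.6 [0.5438 0.0339 0.0547] [1.556e-01 9.878e-01 3.000e-04 1.300e-03] [ 2.4 -0.2  5.1] 0.0493 20.0
[ 0.03 -0.32 -0.02] -17.90853218648857 [([314.6, 252.2], 470), ([320.4, 352.0], 73)]
```

Request:
arm_command:
  steps:
    - {"slide": [0.0004, 0, 0.0003], "rot": [0, 0, 0], "grip": 0.4}
    - {"slide": [0, 0, 0.0003], "rot": [0, 0, 0], "grip": 0.4}
    - {"slide": [0, 0, 0], "rot": [0, 0, 0], "grip": 0.4}
    - {"slide": [0, 0, 0], "rot": [0, 0, 0], "grip": 0.4}
    - {"slide": [0, 0, 0], "rot": [0, 0, 0], "grip": 0.4}
    - {"slide": [0, 0, 0], "rot": [0, 0, 0], "grip": 0.4}
    - {"slide": [0, 0, 0], "rot": [0, 0, 0], "grip": 0.4}
    - {"slide": [0, 0, 0], "rot": [0, 0, 0], "grip": 0.4}

```text
time: 39.6
ee_pos: [0.5436, 0.0339, 0.055]
eef_rot: [0.156, 0.988, 0.0, 0.001]
ft_force: [4.9, -0.1, 5.1]
width: 0.0492
grip_force: 20.0
```

```bash
python3 -c "
from h import *
p=chk()
h=cv2.cvtColor(p['pixels'],cv2.COLOR_RGB2HSV)
for v in range(266,315,3):
    s=''
    for u in range(252,382,2):
        a,b,c=map(int,h[v,u])
        s+=('r' if a<8 or a>172 else 'y' if a<32 else 'c') if b>70 else ('W' if c>225 else '+' if c>160 else '-' if c>90 else '.')
    print(v,s)
"
```

```text
39.65 [0.5436 0.0339 0.055 ] [1.556e-01 9.878e-01 2.000e-04 7.000e-04] [ 4.8 -1.   5. ] 0.0495 20.0
[-0.02 -1.18 -0.1 ] -17.898401962880197 [([314.6, 252.1], 470), ([320.4, 352.0], 76)]
266 WWWWWWWy++WWWWWWWWWWWWWWWWW+rrrrrrrrr+++++++++++++WWWWW+++WWW++++
269 WWWWWWWy+WWWWWWWWWWWWWWWWWW++++++++++++++++++++W+++WWWWW+++WW++++
272 WWWWWWW++WWWWWWWWWWWWWWWWWW+++++++++++++W+++WWWWWWWWWWWWW+++W++++
275 WWWWWWy---+++WWWWWWWWWWWWWWW---+++--+WWWWWWWWWWWWWWWWWWWWWW+W++++
278 WWWWW+---------++WWWWWWWWWWW+-++++++-+WWWWWWWWWWWWWWWWWWWWW++++++
281 ....-y-------------++WWWWWWW+-++++++++WWWWWWWWWWWWWWWWWWWWWW++...
284 .....------------------+WWWW++++++++++WWWWWWWWWWWWWWWWWWWWWWW+...
287 .....---------------------+++++++++++-+WWWWWWWWWWWWWWWWWWWWWW+-..
290 ...-+-----------yyyy-----+++++++++++++-+WWWWWWWWWWWWWWWWWWWWWW+..
293 ...+++++++-----yyyyyyyyy+++++++++++++--++WWWWWWWWWWWWWWWWW++WW+-.
296 ...+++++++++++-yyyyyyyyyy+++++++++++++-+++WWWWWWWWWWWWWW++++WW+-.
299 ...++++++++++++yyyyyyyyy++++++++++++++--++-+WWWWWWWWWW+++++++WW-.
302 ...++++++++++++++++yyyy+++++++++++++++--yyy-+WWWWWWWWW+++++++WW-.
305 ...++++++++++WWWWWWWWW+++++++++++++++++-yyyyy+WWWWWW+++++++++WW-.
308 ...+W++++WWWWWWWWWWWWWW++++++++++++++++-yyyyyyyy-+++++++++++++W-.
311 ...++++++++W++++WWWWWWW--++++++++++++---yyyyyyyy------+++++++++-.
314 -----------------------------------------------------------------
```

The pin is now centred in the groove, and the height matches the locked position. I release slowly and retreat.

Request:
arm_command:
  steps:
    - {"slide": [0, 0, 0], "rot": [0, 0, 0], "grip": 0.6}
    - {"slide": [0, 0, 0], "rot": [0, 0, 0], "grip": 0.7}
    - {"slide": [0, 0, 0], "rot": [0, 0, 0], "grip": 0.85}
    - {"slide": [0, 0, 0], "rot": [0, 0, 0], "grip": 1}
    - {"slide": [0, 0, 0], "rot": [0, 0, 0], "grip": 1}
    - {"slide": [0, 0, 0.01], "rot": [0, 0, 0], "grip": 1}
    - {"slide": [0, 0, 0.03], "rot": [0, 0, 0], "grip": 1}
    - {"slide": [0, 0, 0.045], "rot": [0, 0, 0], "grip": 1}

```text
time: 40.65
ee_pos: [0.5423, 0.0337, 0.1405]
eef_rot: [0.156, 0.988, -0.0, -0.001]
ft_force: [0.5, 0.7, -0.0]
width: 0.0869
grip_force: 0.0
```

Request:
arm_command:
  steps:
    - {"slide": [-0.02, 0, 0.03], "rot": [0, 0, 0], "grip": 1}
    - {"slide": [-0.03, 0, 0.02], "rot": [0, 0, 0], "grip": 1}
    - {"slide": [0, 0, 0], "rot": [0, 0, 0], "grip": 1}
    - {"slide": [0, 0, 0], "rot": [0, 0, 0], "grip": 1}
    - {"slide": [0, 0, 0], "rot": [0, 0, 0], "grip": 1}
    - {"slide": [0, 0, 0], "rot": [0, 0, 0], "grip": 1}
    - {"slide": [0, 0, 0], "rot": [0, 0, 0], "grip": 1}
    - {"slide": [0, 0, 0], "rot": [0, 0, 0], "grip": 1}

```text
time: 41.65
ee_pos: [0.493, 0.0338, 0.1895]
eef_rot: [0.156, 0.988, -0.0, -0.0]
ft_force: [-1.2, 0.1, 0.2]
width: 0.0871
grip_force: 0.0
```

```bash
python3 -c "
from h import *
p=eyes.camera('wrist');st();np.save('w10.npy',p,allow_pickle=True)
for r in eyes.look_for('cap',p)[:2]: print(np.round(r['bbox']),r['conf'])
h=cv2.cvtColor(p['pixels'],cv2.COLOR_RGB2HSV)
c=proj(p,[.543,.0335,.0615]).astype(int);print(c)
for v in range(c[1]-36,c[1]+37,2):
    s=''
    for u in range(c[0]-42,c[0]+43):
        a,b,q=map(int,h[v,u])
        s+=('r' if a<8 or a>172 else 'y' if a<32 else 'c') if b>70 else ('W' if q>225 else '+' if q>160 else '-' if q>90 else '.')
    print(v,s)
"
```

```text
41.7 [0.493  0.0338 0.1896] [ 1.556e-01  9.878e-01 -1.000e-04 -0.000e+00] [0.5 0.1 0.3] 0.087 0.0
[305. 255. 370. 312.] 0.93
[337 289]
253 WWWWWWWWWWWWWWWWWWW+-yyyyyyyyyyyyyyyyyyyyyyyyyyyyyyyyyyyyyy-++WWWWWW+++++++++++++++++
255 WWWWWWW+WWWWWWWWW++yyyyyyyyyyyyyy+++rrrrrrrrrr-+++++++yyyyyyy-++WWWWWW+++++++++++++++
257 WWWWWWWWWWWWWWWW+ryyyyyyyyyyW+++++++-rrrrrrrrrr++++++++++++yyyy-+WWWWWW++++++++++++++
259 WWWWWWWWWWWWWWW+yyyyyyyyyW++++++++WWWrrrrrrrrrr+++++++++++++++yy++WWWWWW+++++++++++++
261 WWWWWWWWWWWWW+ryyyyyyyW++++++WWWWWWWWWrrrrrrrrr+WWWWWWW+++++++++y++WWWWWW++++++++++++
263 WWWWWWWWWWWWW+yyyyyWW++++WWWWWWWWWWWWWrrrrrrrrr+WWWWWWWWWWWW++++++++WWWWW++++++++++++
265 WWWWWWWWWWWW+yyyyyW+++WWWWWWWWWWWWWWWWrrrrrrrrr+WWWWWWWWWWWWWWW+++++WWWWWW+++++++++++
267 WWWWWWWWWWWW+yyyW+++WWWWWWWWWWWWWWWWWWrrrrrrrrr+WWWWWWWWWWWWWWWWW++++WWWWW+++++++++++
269 WWWWWWWWWWW+yyyy++WWWWWWWWWWWWWWWWWWWWrrrrrrrrr+WWWWWWWWWWWWWWWWWWW++++WWW+++++++++++
271 WWWWWWWWWWWWyyy+WWWWWWWWWWWWWWWWWWWWWW+++++++++WWWWWWWWWWWWWWWWWWWWWW+++WW+++++++++++
273 WWWWWWWWWWWyyy-++WWWWWWWWWWWWWWWWWWWWW+++-+++++WWWWWWWWWWWWWW
[... 1664 characters left out ...]
WWWWWWWWWWWWWWWWWWWWWWWW+rrrrrrrrrWWWWWWWWWWWWWWW+-------...----------
313 .---------------------------------------------------------------......-------.---.---
315 -------------------------------------------------------------------------------------
317 -------------------------------------------------------------------------------------
319 -------------------------------------------------------------------------------------
321 -------------------------------------------------------------------------------------
323 -------------------------------------------------------------------------------------
325 -------------------------------------------------------------------------------------
```

The pin shows in the groove on both sides and lies along it. The release height also matches the locked position, so I hand in.

```bash
python3 -c "
from h import *
print(order.close_job())"
```

```text
the job is handed in; nothing more can be done
None
```

I handed the job in at about 42 s of the 72 s limit. The brown ring, brass ring and cap are stacked in order, and the last wrist image shows the pin in the cap's groove on both sides; I judged the locked height from the tool position at release (about 47.5 mm), but did not measure levelness separately.

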